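# Stand the paperhanger's tools in the tool block

### The job

Tidy the three hand tools into the wooden tool block so that each stands upright, resting on the bottom of its own opening: the scraper blade down in the long narrow slot, the snap-off knife nose down in the oblong well in the middle, and the folding rule, either end down, in the small square well. Leave the other things on the table where they are.

Things in the scene. Friction and masses are not known exactly. Their poses are not given: they have to be found in the camera images.
- board: grey-topped board, fixed on the table, 290 (x) by 930 (y) by 40 mm thick, on which everything stands: its top is the work surface, 40 mm above the table. Origin: centre of its underside. Keep the arm off the furniture round it: a wall shelf behind (x over 0.63 m, from 0.26 m up), paper rolls that stick out of it (to x = 0.585 at y 0.10 to 0.27, z 0.28 to 0.37) and a slanting shelf at the left (from 0.23 m up, beyond y = 0.60 at x = 0.40 and y = 0.43 at x = 0.60)
- tool_block: wooden block, fixed to the board, with three openings in a row. Origin: centre of its underside, on the board. Block 66 (x) by 216 (y) by 64 mm high (z) on a base board 80 x 228 x 6. All openings have upright walls and are 58 mm deep: their floors lie 6 mm above the board, their mouths 64 mm above it, with a 3 mm chamfer. It may stand turned.
- scraper_slot (a point): centre of the mouth of the slot for the scraper: 15 mm wide (block x) by 67 mm long (block y), at block (0, +62, 64) mm; axes as the block
- knife_well (a point): centre of the mouth of the oblong well for the knife: 26 (block x) by 34 mm (block y), at block (0, -12, 64) mm; axes as the block
- rule_well (a point): centre of the mouth of the square well for the rule: 27 by 27 mm, at block (0, -78, 64) mm; axes as the block
- scraper: scraper lying flat: 166 mm long along its x, 25 mm high, 0.09 kg. Origin: middle of its length, underside. Dark wooden handle from x = -83 to +17 mm, 24 mm wide (y), 25 mm thick (z 0 to 25), flat blade from +13 to +83, up to 56 mm wide (y) and 2 mm thick (z 11 to 13). The blade edge is at +x. It rests on its rounded handle with the edge dipped about 5 mm
- scraper_edge (a point): middle of the scraper's blade edge, at scraper (83, 0, 12) mm
- knife: snap-off knife, blade drawn in, lying slider up: 158 mm long along its x. Origin: underside, 80 mm from its tail. Grey plastic body from x = -80 to +48 mm, 26 mm wide (y), 18 mm thick (z 0 to 18; a small slider stands 3 mm higher), steel nose from +48 to +78, 18 wide and 12 thick; 0.09 kg
- knife_nose (a point): tip of the knife's nose, at knife (78, 0, 9) mm
- rule: folded wooden rule lying: a straight bar 238 mm long along its y (-119 to +119), 16 mm wide (x), 14 to 16 mm high (z), 0.09 kg. Origin: middle, underside
- rule_middle (a point): centre of the rule bar, at rule (0, 0, 8) mm
- ink_bottle: corked round bottle standing, 49 mm across, 80 high (leave alone). Origin: centre of its underside
- wax_tin: round lidded tin, 62 mm across, 46 high (leave alone). Origin: centre of its underside
- paste_pot: open round enamel pot, 75 mm across, 75 high (leave alone). Origin: centre of its underside
- tape_roll: roll of tape lying flat, 104 mm across, 25 high (leave alone). Origin: centre of its underside
- long_block: printing block 45 x 90 mm, 25 high, long along its y (leave alone). Origin: centre of its underside
- bone_folder: flat pale folding blade, 145 mm long along its x, 23 wide, 4 thick (leave alone). Origin: centre of its underside
- print_block: printing block 55 x 75 mm, 27 high, long along its y (leave alone). Origin: centre of its underside
- dust_brush: small brush lying bristles down, 63 x 156 mm, long along its y, 44 high (leave alone). Origin: centre of its underside

How it is judged:
At the end, for the whole second after the job is handed in: Each tool stands in its own opening (scraper blade down, knife nose down), within 0.3 rad of upright, lower end within 14 mm of the opening's floor; blade edge and nose within 18 mm, rule middle within 30 mm of the opening's centre seen from above; at rest, let go (angle between the x axis of each of scraper, knife and the z axis of tool_block, either way round below 0.3 rad and horizontal distance between scraper_edge and scraper_slot below 0.018 m and height (world z) of each of scraper_edge, knife_nose below 0.06 m and linear speed of each of scraper, knife, rule below 0.02 m/s and angular speed of each of scraper, knife, rule below 0.15 rad/s and contact force between each of scraper, knife, rule and the fingers below 0.05 N and angle between each of scraper, knife's own x axis and vertical above 2 rad and horizontal distance between knife_nose and knife_well below 0.018 m and angle between the y axis of rule and the z axis of tool_block, either way round below 0.3 rad and horizontal distance between rule_middle and rule_well below 0.03 m and height (world z) of rule_middle below 0.18 m); the robot touches nothing.
It fails at once if one of the other things on the table is shifted by more than 30 mm (distance of any of ink_bottle, wax_tin, paste_pot, tape_roll, long_block, bone_folder, print_block, dust_brush from where it was at the start of the episode above 0.03 m).
It also fails if it takes over 69 s, if anything falls off the work surface, if the arm or the gripper's body presses on something with over 40 N, if the wrist force passes 120 N, or if a joint passes its speed limit or range.

### The arm

A 6-joint arm with a two-finger parallel gripper is mounted at the origin on a cart in front of the work surface, level with it; the furniture and walls round the work are solid. World frame = base frame: x ahead of the robot, y to its left, z up, the work surface at z = 0. Lengths are in m, angles in rad, forces in N, time in s.
With the tool pointing down it reaches from about 0.4 to 0.825 m from the base axis. Payload 7 kg.
Tool frame: the origin (TCP) lies midway between the tips of the shut fingers; the grasp point (between the pads) lies hold_point_z behind it (hold_point_z is the distance from the TCP to the grasp point, in m); z points along the fingers, y is the line along which they close (so a half turn about z gives the same grasp; the last joint's range is limited). The gripper opens to 88 mm and grips with 3 to 60 N. Pads are 19 mm wide; open, the fingers measure 130 mm over their backs; the gripper's body (78 mm by 193 mm) begins 47 mm behind the grasp point.
Start: joints at [-0.842, 0.359, 0.012, 0, -1.224, -0.288], TCP at [0.288, -0.61, 0.202] pointing down, gripper open.
Joint ranges: [-3.07, 3.07], [-1.43, 2.12], [-1.02, 1.25], [-3.03, 1.67], [-3.05, -0], [-3.03, 3.03]. Speed limits (rad/s): [2.39, 2.39, 3.01, 3.14, 3.14, 3.14].

### API

Orientations are given as [roll, pitch, yaw] about the fixed x, y, z axes, in that order (R = Rz(yaw) Ry(pitch) Rx(roll)).
In Python, from station import * gives the robot as it stands.
- The arm moves only by the tool apply_moves, never from a script. Its argument "steps" is a list of rows, each an object with "translation": the shift along the world's x, y, z scaled (see below), a list of three; "rotation": the turn, a rotation vector about the world's x, y, z scaled (see below), a list of three. A call has exactly 10 rows; each row is the pose to reach, as a shift and turn from the pose commanded when the call began; what a row does not reach only later rows make up. The controller multiplies each number of a shift by 250 mm and each number of a turn by 30 degrees. A row lasts 1/12 s, in which the tool goes at most 41.7 mm and 7.16 degrees, less where a joint would pass 70% of its speed; a pose out of reach is approached as far as the arm can. A call with a number of a shift or a turn outside -1 to 1 is refused whole. A call with a gripper value outside its range is refused whole. "jaw" is the closure, from -1 (fully open) to 1 (shut), so that 0 is half open, set as the call begins (left out, the last holds). The fingers move at their own pace and stop on an object; "newtons" is the grip in N (left out, the last holds). Time passes only in rows, so rows that repeat a pose let the fingers close, or fill a call up. It gives the time, the measured TCP pose, the force, the opening and the grip force at its end, in the units of the state.
- get_state(): the state, without advancing time (a new reading comes with each control period).
- grab_frame(name): name is "side" or "top" or "wrist"; returns the picture (400x640x3 uint8, blue, green, red); there is no depth.
- camera_model(name): a dict with "fx", "fy", "cx", "cy" (pixels), "xyz" and "rotation" of the camera in the world. Camera axes: x right, y down, z forward; pixel columns grow to the right and rows downward; lengths in m; the calibration is good to about 2 mm. A picture is of the moment at which its call begins: read the wrist's pose just before it. camera_model takes no time and is no camera call; for the wrist camera it gives the pose at the moment of the call.
- job_done(): hands the job in; it is judged then, once.
The state is a dict: "t": time; "q": joint angles; "qd": joint speeds; "joint_efforts": joint torques, N m; "eef_pos": TCP position; "ee_rot": TCP orientation; "force": force on the tool from outside, world axes, zero at the start; "moment": the same for the moment, N m; "width": finger opening in m; "gripper_force": force on a finger pad.
Only numpy, scipy, OpenCV 4.12 (cv2) and the standard library are available. Lean on these libraries where they do the work, as an engineer would, in place of code of your own. Each camera call takes 0.05 s, during which the arm holds its last target. There are 200 camera calls.

## Working session

There is one attempt and no reset: what is moved stays moved. The work goes in short steps, Python scripts to look and compute and a tool call to move; the robot and the scene stay as the last step left them, time stands still between calls to the robot, and variables do not carry over. Pictures are saved under pics/ and viewed, at most 10 in all, crops included, and the job is handed in when it is done.

Besides the shell and the picture viewer there is one more tool, called after "Call:" as name([rows], argument=value, ...), one row to a line, values as JSON. apply_moves: Moves the arm, as the interface text tells. Shifts and turns lie within -1 to 1; 1 stands for 250 mm of shift or 30 degrees of turn. Its arguments: {"type":"object","properties":{"steps":{"type":"array"},"jaw":{"type":"number"},"newtons":{"type":"number"}},"required":["steps"]}

```bash
ls; mkdir -p pics
python3 - <<'E'
from station import *
import cv2
s=get_state();print({k:s[k] for k in s})
for n in("top","side"):
    print(n,camera_model(n)); cv2.imwrite(f"pics/{n}0.png",grab_frame(n))
print(camera_model("wrist"))
E
```

```text
pics
{'t': 0.0, 'q': array([-8.41909718e-01,  3.59363908e-01,  1.10445195e-02, -3.21996151e-04,
       -1.22407775e+00, -2.88102337e-01]), 'qd': array([ 1.15410289e-03, -1.44292107e-03,  1.06289683e-04, -4.53649676e-04,
       -7.23146991e-04,  7.64066228e-05]), 'joint_efforts': array([-7.88811303e-04, -5.82711804e+01,  2.93048912e+01,  6.99688956e+00,
        6.85538747e-03, -1.83685670e-04]), 'eef_pos': array([ 0.28772823, -0.61002283,  0.2012364 ]), 'ee_rot': array([ 3.13997181e+00, -1.64662359e-04, -2.70091791e+00]), 'force': array([ 0.84408024,  0.04560799, -1.0624658 ]), 'moment': array([ 0.00906046,  0.00498514, -0.02709537]), 'gripper_force': 0.0, 'width': 0.08793463322307649}
top {'fx': 411.3236895370706, 'fy': 411.3236895370706, 'cx': 320.7773480026518, 'cy': 197.2591372168484, 'xyz': array([0.34565952, 0.01452302, 1.47844889]), 'rotation': array([-3.03893121, -0.00757611, -1.55850785])}
side {'fx': 361.68893937774874, 'fy': 361.68893937774874, 'cx': 323.7750734436089, 'cy': 197.4378052918743, 'xyz': array([0.48636981, 0.73845102, 0.75529194]), 'rotation': array([-2.312068  ,  0.01568374,  3.12564718])}
{'fx': 287.6419117713665, 'fy': 287.6419117713665, 'cx': 323.3181455347765, 'cy': 198.20136804839606, 'xyz': array([ 0.2175395 , -0.6439381 ,  0.38261605]), 'rotation': array([ 2.84919385e+00, -1.56877646e-04,  2.01140322e+00])}
```

View pics/top0.png

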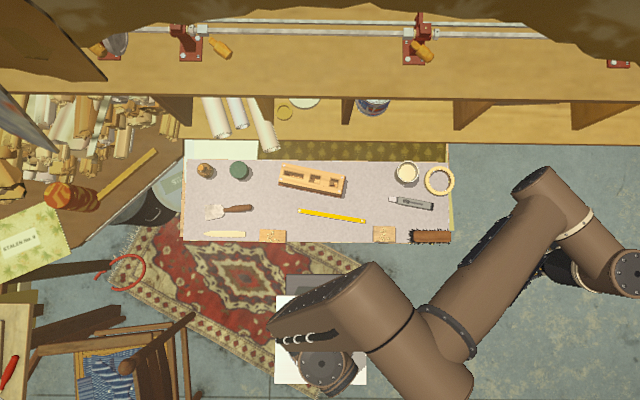

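View pics/side0.png

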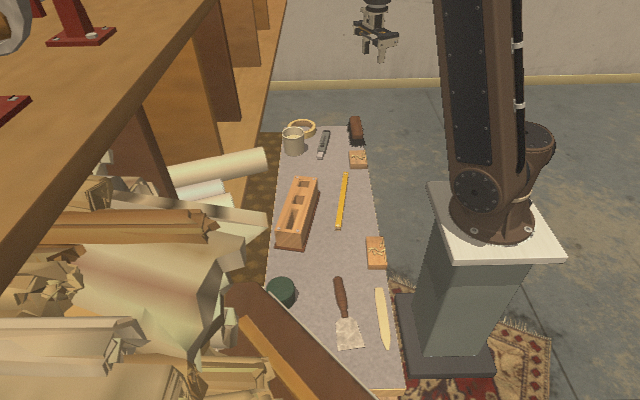

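The top view shows the board (cols 183–452, rows 160–243). On it are the block at about (313,180), scraper at (228,210), rule at (332,215) and knife at (411,203). The side view agrees. Next I'll zoom in on the top view and write the helper file.

```bash
cat > h.py <<'E'
from station import *
import numpy as np, cv2
from scipy.spatial.transform import Rotation as R
def ray(m,u,v):
    d=R.from_euler('xyz',m['rotation']).as_matrix()@np.array([(u-m['cx'])/m['fx'],(v-m['cy'])/m['fy'],1.]); return np.array(m['xyz']),d
def p2w(m,u,v,z):
    o,d=ray(m,u,v); return o+d*(z-o[2])/d[2]
def w2p(m,p):
    c=R.from_euler('xyz',m['rotation']).as_matrix().T@(np.array(p)-m['xyz']); return m['fx']*c[0]/c[2]+m['cx'],m['fy']*c[1]/c[2]+m['cy']
E
python3 - <<'E'
from h import *
m=camera_model("top"); im=cv2.imread("pics/top0.png")
for u,v in[(183,160),(449,160),(183,243),(452,243)]: print(u,v,p2w(m,u,v,0).round(3))
a=cv2.resize(im[155:250,182:315],None,fx=6,fy=6,interpolation=cv2.INTER_CUBIC)[:290*2]
a=im[155:250,182:315];b=im[155:250,275:408+50]
f=lambda x,s:cv2.resize(x,None,fx=s,fy=s,interpolation=cv2.INTER_CUBIC)
c=np.zeros((600,800,3),np.uint8)
p=f(im[160:222,190:350],5);q=f(im[160:220,290:450],5)
c[:300]=p[:300];c[300:600]=q[:300]
cv2.imwrite("pics/c.png",c)
E
```

```text
183 160 [0.628 0.508 0.   ]
449 160 [ 0.641 -0.462  0.   ]
183 243 [0.328 0.494 0.   ]
452 243 [ 0.34  -0.467  0.   ]
```

View pics/c.png

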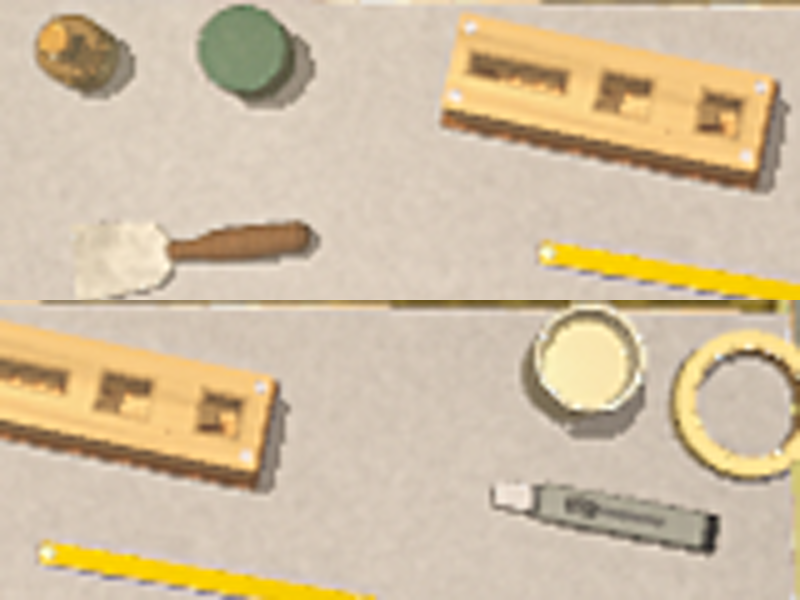

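Run:
```python
from h import *
m=camera_model("top"); im=cv2.imread("pics/top0.png")
C=lambda x,y,u0=190:((x+.5)/5-.5+u0,(y+.5)/5-.5+160)
P={}
def s(n,x,y,z,u0=190): P[n]=p2w(m,*C(x,y,u0),z); print(n,P[n].round(4))
for z0 in(.04,0):
  print('z0',z0)
  for n,x,y in[('TL',460,12),('TR',778,85),('BR',760,178),('BL',443,112),('slot',518,74),('knw',626,95),('rw',720,114)]: s(n,x,y,z0+.064)
  print('blk L',np.linalg.norm(P['TL']-P['TR']),'slot-rw (140)',np.linalg.norm(P['slot']-P['rw']))
  s('nose',491,195,z0+.009,290); s('ktail',717,232,z0+.014,290); print('158:',np.linalg.norm(P['nose']-P['ktail']))
  s('edge',76,260,z0+.008); s('stail',313,237,z0+.018); print('166:',np.linalg.norm(P['edge']-P['stail']))
  hsv=cv2.cvtColor(im,cv2.COLOR_BGR2HSV)
  k=cv2.inRange(hsv,(22,200,150),(32,255,255)); k[:205]=0;k[226:]=0;k[:,:290]=0;k[:,375:]=0
  pts=np.argwhere(k)[:,::-1].astype(np.float32); r=cv2.minAreaRect(pts); 
  b=cv2.boxPoints(r); w=np.array([p2w(m,*q,z0+.015) for q in b]); print('rule',len(pts),r,w.round(3).tolist(),w.mean(0).round(4))
```

```text
z0 0.04
TL [0.6057 0.14   0.104 ]
TR [ 0.5586 -0.0758  0.104 ]
BR [ 0.4953 -0.0641  0.104 ]
BL [0.5372 0.1499 0.104 ]
slot [0.5638 0.0999 0.104 ]
knw [0.5504 0.0268 0.104 ]
rw [ 0.5383 -0.0368  0.104 ]
blk L 0.22086612159502347 slot-rw (140) 0.13904638944460052
nose [ 0.4914 -0.2289  0.049 ]
ktail [ 0.4671 -0.3855  0.054 ]
158: 0.15852789378888585
edge [0.4378 0.408  0.048 ]
stail [0.4552 0.2423 0.058 ]
166: 0.16689798299326108
rule 231 ((332.47296142578125, 215.6621551513672), (64.2800064086914, 3.7811765670776367), 9.462322235107422) [[0.439, 0.075, 0.055], [0.452, 0.073, 0.055], [0.418, -0.147, 0.055], [0.406, -0.145, 0.055]] [ 0.4289 -0.0357  0.055 ]
z0 0
TL [0.6133 0.1437 0.064 ]
TR [ 0.5648 -0.0784  0.064 ]
BR [ 0.4996 -0.0664  0.064 ]
BL [0.5428 0.1539 0.064 ]
slot [0.5701 0.1024 0.064 ]
knw [0.5564 0.0272 0.064 ]
rw [ 0.5439 -0.0383  0.064 ]
blk L 0.22729389414601509 slot-rw (140) 0.1430929972218913
nose [ 0.4955 -0.2357  0.009 ]
ktail [ 0.4705 -0.3967  0.014 ]
158: 0.16299657158476086
edge [0.4404 0.419  0.008 ]
stail [0.4582 0.2487 0.018 ]
166: 0.17150618589256703
rule 231 ((332.47296142578125, 215.6621551513672), (64.2800064086914, 3.7811765670776367), 9.462322235107422) [[0.442, 0.077, 0.015], [0.455, 0.075, 0.015], [0.42, -0.151, 0.015], [0.407, -0.149, 0.015]] [ 0.4312 -0.0371  0.015 ]
```

With z0 = 0.04 the known lengths match (block 216, knife 158, scraper 166 mm), so the board top is at z = 0.04. I'll move above the knife's tail end.

Call:
apply_moves([
  {"translation": [0.74,0.96,0],"rotation": [0,0,1]},
  {"translation": [0.74,0.96,0],"rotation": [0,0,1]},
  {"translation": [0.74,0.96,0],"rotation": [0,0,1]},
  {"translation": [0.74,0.96,0],"rotation": [0,0,1]},
  {"translation": [0.74,0.96,0],"rotation": [0,0,1]},
  {"translation": [0.74,0.96,0],"rotation": [0,0,1]},
  {"translation": [0.74,0.96,0],"rotation": [0,0,1]},
  {"translation": [0.74,0.96,0],"rotation": [0,0,1]},
  {"translation": [0.74,0.96,0],"rotation": [0,0,1]},
  {"translation": [0.74,0.96,0],"rotation": [0,0,1]},
], jaw=-0.2, newtons=30)

```text
t: 0.93
eef_pos: [0.4733, -0.3697, 0.2019]
ee_rot: [3.141, -0.0, -2.175]
force: [-0.3, -0.3, 0.1]
width: 0.0528
gripper_force: 0.0
```

Call:
apply_moves([
  {"translation": [0,0.1,-0.2],"rotation": [0,0,0.87]},
  {"translation": [0,0.1,-0.2],"rotation": [0,0,0.87]},
  {"translation": [0,0.1,-0.2],"rotation": [0,0,0.87]},
  {"translation": [0,0.1,-0.2],"rotation": [0,0,0.87]},
  {"translation": [0,0.1,-0.2],"rotation": [0,0,0.87]},
  {"translation": [0,0.1,-0.2],"rotation": [0,0,0.87]},
  {"translation": [0,0.1,-0.2],"rotation": [0,0,0.87]},
  {"translation": [0,0.1,-0.2],"rotation": [0,0,0.87]},
  {"translation": [0,0.1,-0.2],"rotation": [0,0,0.87]},
  {"translation": [0,0.1,-0.2],"rotation": [0,0,0.87]},
])

```text
t: 1.77
eef_pos: [0.4729, -0.3456, 0.1523]
ee_rot: [-3.141, -0.0, -1.723]
force: [0.1, 0.3, 0.9]
width: 0.0526
gripper_force: 0.0
```

Run:
```python
from h import *
import json
s=get_state();m=camera_model("wrist");cv2.imwrite("pics/w1.png",grab_frame("wrist"))
print(s['t'],s['q'].round(4).tolist(),s['eef_pos'].round(4),s['ee_rot'].round(4),s['width'],s.get('hold_point_z'))
json.dump({k:np.array(v).tolist() for k,v in m.items()},open('w1.json','w'))
print([n for n in dir(__import__('station')) if not n.startswith('_')])
for n,p in dict(nose=(.4914,-.2289,.049),tail=(.4671,-.3855,.054)).items(): print(n,w2p(m,p))
```

```text
1.7667 [-0.2976, 0.2505, -0.261, -0.0, -1.0591, 0.1456] [ 0.4729 -0.3456  0.1523] [-3.1414 -0.     -1.7227] 0.05264861151219971 None
['Unreachable', 'camera_model', 'get_state', 'grab_frame', 'hold_point_z', 'job_done']
nose (np.float64(323.28736963648714), np.float64(291.3462945128787))
tail (np.float64(323.5843107008641), np.float64(152.96334166006847))
```

View pics/w1.png

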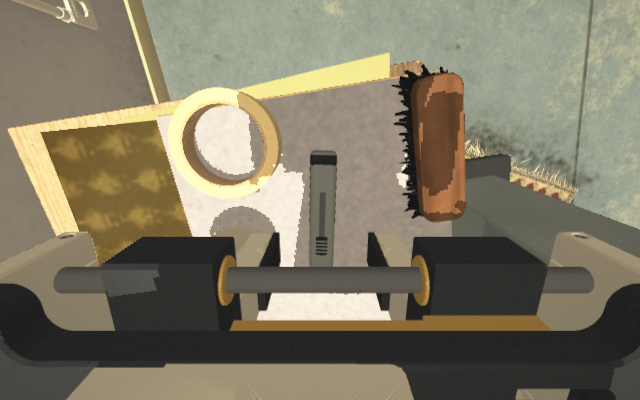

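The wrist view puts the knife under the open jaws, with its tail at (323,151) against a prediction of (324,153), so the calibration holds. I'll tilt the gripper now and record joint data for a kinematic fit.

Call:
apply_moves([
  {"translation": [0,0,-0.1],"rotation": [0.8,-0.12,0]},
  {"translation": [0,0,-0.1],"rotation": [0.8,-0.12,0]},
  {"translation": [0,0,-0.1],"rotation": [0.8,-0.12,0]},
  {"translation": [0,0,-0.1],"rotation": [0.8,-0.12,0]},
  {"translation": [0,0,-0.1],"rotation": [0.8,-0.12,0]},
  {"translation": [0,0,-0.1],"rotation": [0.8,-0.12,0]},
  {"translation": [0,0,-0.1],"rotation": [0.8,-0.12,0]},
  {"translation": [0,0,-0.1],"rotation": [0.8,-0.12,0]},
  {"translation": [0,0,-0.1],"rotation": [0.8,-0.12,0]},
  {"translation": [0,0,-0.1],"rotation": [0.8,-0.12,0]},
])

```text
t: 2.65
eef_pos: [0.4734, -0.3445, 0.128]
ee_rot: [-3.141, 0.423, -1.72]
force: [0.5, 0.6, -0.1]
width: 0.0528
gripper_force: 0.0
```

```bash
cat > kin.py <<'E'
from h import *
D=[([-.8419,.3594,.0110,-.0003,-1.2241,-.2881],[.28773,-.61002,.20124],[3.13997,-.00016,-2.70092]),
([-0.2976,0.2505,-0.261,0,-1.0591,0.1456],[.4729,-.3456,.1523],[-3.1414,0,-1.7227])]
rx=lambda a:R.from_euler('x',a); ry=lambda a:R.from_euler('y',a); rz=lambda a:R.from_euler('z',a)
TOOL=R.from_euler('xyz',[0,np.pi/2,0])  # tool z -> forward x
def fk(q,p):
    a1,h,L1,a3,L2,T,d=p  # d lateral, before joint 4
    A=rz(q[0]); B=A*ry(q[1]); C=B*ry(-q[2]); E=C*rx(-q[3]); F=E*ry(-q[4]); G=F*rx(-q[5])
    pos=A.apply([a1,d,h])+B.apply([0,0,L1])+C.apply([L2,0,a3])+G.apply([T,0,0])
    return pos,G
E
python3 - <<'E'
from kin import *
import station
print('hold',hold_point_z)
s=get_state();print(s['q'].round(4).tolist(),s['eef_pos'].round(4).tolist(),s['ee_rot'].round(4).tolist())
D.append((s['q'],s['eef_pos'],s['ee_rot']))
for q,x,r in D:
    G=fk(q,[0]*7)[1]; print((G.inv()*R.from_euler('xyz',r)).as_matrix().round(3).tolist())
E
```

```text
hold 0.0188
[-0.582, 0.4392, 0.0376, -0.3897, -1.3712, 0.5504] [0.4734, -0.3445, 0.128] [-3.1414, 0.4226, -1.7197]
[[0.0, 0.0, 1.0], [-1.0, 0.0, 0.0], [-0.0, -1.0, 0.0]]
[[0.0, -0.0, 1.0], [-1.0, -0.0, 0.0], [0.0, -1.0, -0.0]]
[[0.0, 0.0, 1.0], [-1.0, 0.0, 0.0], [0.0, -1.0, 0.0]]
```

```bash
cat >> kin.py <<'E'
D.append(([-0.582,0.4392,0.0376,-0.3897,-1.3712,0.5504],[0.4734,-0.3445,0.128],[-3.1414,0.4226,-1.7197]))
def fit(D):
    f=lambda p:np.concatenate([fk(q,p)[0]-x for q,x,r in D])
    from scipy.optimize import least_squares
    return least_squares(f,[0.05,.33,.44,.03,.42,.25,-.19])
LO=np.array([-3.07,-1.43,-1.02,-3.03,-3.05,-3.03]);HI=np.array([3.07,2.12,1.25,1.67,0,3.03])
M=np.array([[0,0,1],[-1,0,0],[0,-1,0]])
def ik(p,pos,Rt,q0,n=30):
    "Rt: tool Rotation"
    from scipy.optimize import least_squares
    best=None;rng=np.random.default_rng(0)
    for i in range(n):
        g=np.array(q0) if i==0 else rng.uniform(LO,HI)
        def f(q):
            x,G=fk(q,p); return np.r_[(x-pos)*5,(R.from_matrix(G.as_matrix()@M).inv()*Rt).as_rotvec()]
        s=least_squares(f,np.clip(g,LO+.01,HI-.01),bounds=(LO,HI))
        e=np.abs(s.fun).max()
        k=(round(e,3),np.abs(s.x-q0).max())
        if best is None or k<best[0]: best=(k,s.x)
        if e<1e-3 and i==0: break
    return best
E
python3 - <<'E'
from kin import *
s=fit(D);print(s.x.round(4),np.abs(s.fun).max(),np.linalg.svd(s.jac)[1].round(4))
p=s.x
for tgt in([.53,.03,.17],[.57,.1,.2]):
  for yaw in(-11.5,):
    for pitch in(0,15,25,35,50,70,90):
      for xs in(1,-1):
        y=np.radians(yaw);pt=np.radians(pitch)
        a=np.array([np.cos(pt)*np.cos(y),np.cos(pt)*np.sin(y),-np.sin(pt)])
        c=np.array([-np.sin(y),np.cos(y),0])*xs   # tool y
        Rt=R.from_matrix(np.c_[np.cross(c,a),c,a])
        b=ik(p,np.array(tgt),Rt,[0,.3,0,0,-1,.5*xs],12); print(tgt,pitch,xs,b[0][0],b[1].round(2))
E
```

```text
[ 0.083   0.1577  0.615  -0.0097  0.3631  0.4291 -0.1903] 0.04411198221250717 [3.4257 2.4732 1.741  0.2901 0.1571 0.0831 0.036 ]
[0.53, 0.03, 0.17] 0 1 0.408 [-3.07 -1.43 -1.02 -1.49 -2.7  -0.06]
[0.53, 0.03, 0.17] 0 -1 0.398 [ 3.07 -1.43 -1.02 -1.55 -2.87  3.03]
[0.53, 0.03, 0.17] 15 1 0.195 [-3.07 -1.43 -1.02 -1.38 -2.71  0.06]
[0.53, 0.03, 0.17] 15 -1 0.194 [ 3.07 -1.43 -1.02 -1.51 -2.87  3.03]
[0.53, 0.03, 0.17] 25 1 0.127 [ 2.96 -1.33 -1.02 -0.46 -2.86  1.11]
[0.53, 0.03, 0.17] 25 -1 0.176 [ 3.07 -1.43 -0.92 -1.5  -2.87  3.03]
[0.53, 0.03, 0.17] 35 1 0.046 [ 2.68 -1.2  -1.02  0.36 -2.63  2.05]
[0.53, 0.03, 0.17] 35 -1 0.165 [ 3.07 -1.43 -0.76 -1.5  -2.88  3.03]
[0.53, 0.03, 0.17] 50 1 0.0 [ 2.69 -1.31 -0.76  0.46 -2.77  2.19]
[0.53, 0.03, 0.17] 50 -1 0.0 [ 1.09 -0.24 -0.99  0.96 -0.85 -0.39]
[0.53, 0.03, 0.17] 70 1 0.0 [ 0.66 -0.08 -0.62  0.36 -0.82 -2.65]
[0.53, 0.03, 0.17] 70 -1 0.0 [ 0.66 -0.08 -0.62  0.36 -0.82  0.49]
[0.53, 0.03, 0.17] 90 1 0.0 [ 0.42  0.15 -0.3   0.   -1.12 -2.19]
[0.53, 0.03, 0.17] 90 -1 0.0 [ 0.42  0.15 -0.3   0.   -1.12  0.95]
[0.57, 0.1, 0.2] 0 1 0.343
[... 189 characters left out ...]
5 -1 0.139 [ 3.07 -1.43 -1.02 -1.62 -3.02  3.03]
[0.57, 0.1, 0.2] 25 1 0.019 [ 3.07 -1.39 -1.02 -0.94 -3.    0.58]
[0.57, 0.1, 0.2] 25 -1 0.085 [ 3.07 -1.43 -0.96 -1.61 -3.02  3.03]
[0.57, 0.1, 0.2] 35 1 0.0 [ 3.05 -1.4  -0.84 -0.97 -3.03  0.54]
[0.57, 0.1, 0.2] 35 -1 0.051 [ 3.07 -1.43 -0.8  -1.6  -3.03  3.03]
[0.57, 0.1, 0.2] 50 1 0.02 [ 3.05 -1.41 -0.53 -1.61 -3.05 -0.13]
[0.57, 0.1, 0.2] 50 -1 0.0 [ 1.08 -0.13 -0.82  0.92 -0.89 -0.31]
[0.57, 0.1, 0.2] 70 1 0.0 [ 0.74 -0.   -0.46  0.35 -0.93 -2.69]
[0.57, 0.1, 0.2] 70 -1 0.0 [ 0.74 -0.   -0.46  0.35 -0.93  0.45]
[0.57, 0.1, 0.2] 90 1 0.0 [ 0.51  0.2  -0.14  0.   -1.23 -2.28]
[0.57, 0.1, 0.2] 90 -1 0.0 [ 0.51  0.2  -0.14  0.   -1.23  0.86]
```

```bash
python3 - <<'E'
s=open('kin.py').read()
s=s.replace("A.apply([a1,d,h])","A.apply([a1,0,h])").replace("+G.apply([T","+E.apply([0,d,0])+G.apply([T")
open('kin.py','w').write(s)
E
cat > t.py <<'E'
from kin import *
s=fit(D);print(s.x.round(4),np.abs(s.fun).max(),np.linalg.svd(s.jac)[1].round(4))
p=s.x
def tool(yaw,pitch,xs):
    y=np.radians(yaw);pt=np.radians(pitch)
    a=np.array([np.cos(pt)*np.cos(y),np.cos(pt)*np.sin(y),-np.sin(pt)])
    c=np.array([-np.sin(y),np.cos(y),0])*xs
    return R.from_matrix(np.c_[np.cross(c,a),c,a])
if __name__=="__main__":
  for tgt in([.53,.03,.17],[.57,.1,.2]):
    for pitch in(0,15,25,35,50,70,90):
      for xs in(1,-1):
        b=ik(p,np.array(tgt),tool(-11.5,pitch,xs),[0,.3,0,0,-1,-1.5*xs],12); print(tgt,pitch,xs,b[0][0],b[1].round(2))
E
python3 t.py
```

```text
[ 2.000e-04  1.996e-01  6.012e-01 -5.000e-04  4.637e-01  4.024e-01
 -1.918e-01] 2.8611790169386087e-05 [3.4304 2.4744 1.7289 0.2956 0.1575 0.0829 0.0361]
[0.53, 0.03, 0.17] 0 1 0.227 [-2.54 -1.43 -1.02 -1.77 -2.53 -0.42]
[0.53, 0.03, 0.17] 0 -1 0.196 [-0.38  1.73 -1.02 -2.16 -2.81 -0.66]
[0.53, 0.03, 0.17] 15 1 0.157 [-0.55 -0.11 -1.02 -2.35 -0.6   1.04]
[0.53, 0.03, 0.17] 15 -1 0.157 [-0.55 -0.11 -1.02 -2.35 -0.6  -2.11]
[0.53, 0.03, 0.17] 25 1 0.05 [-0.46 -0.13 -1.02 -2.49 -0.46  1.1 ]
[0.53, 0.03, 0.17] 25 -1 0.05 [-0.46 -0.13 -1.02 -2.49 -0.46 -2.04]
[0.53, 0.03, 0.17] 35 1 0.0 [-0.29 -0.18 -0.88 -2.47 -0.11  0.95]
[0.53, 0.03, 0.17] 35 -1 0.0 [-0.29 -0.18 -0.88 -2.47 -0.11 -2.19]
[0.53, 0.03, 0.17] 50 1 0.081 [-0.3  -0.16 -0.95 -3.03 -0.    1.53]
[0.53, 0.03, 0.17] 50 -1 0.081 [-0.3  -0.16 -0.95 -3.03 -0.   -1.61]
[0.53, 0.03, 0.17] 70 1 0.0 [ 0.6  -0.06 -0.8   0.43 -0.63 -2.69]
[0.53, 0.03, 0.17] 70 -1 0.0 [ 0.6  -0.06 -0.8   0.43 -0.63  0.45]
[0.53, 0.03, 0.17] 90 1 0.0 [ 0.43  0.15 -0.35 -0.   -1.07 -2.2 ]
[0.53, 0.03, 0.17] 90 -1 0.0 [ 0.43  0.15 -0.35 -0.   -1.07  0.94]
[0.
[... 217 characters left out ...]
0.147 [-0.33 -0.07 -1.02 -2.67 -0.58 -1.91]
[0.57, 0.1, 0.2] 25 1 0.079 [-0.25 -0.09 -1.02 -2.86 -0.45  1.34]
[0.57, 0.1, 0.2] 25 -1 0.079 [-0.25 -0.09 -1.02 -2.86 -0.45 -1.8 ]
[0.57, 0.1, 0.2] 35 1 0.039 [-0.19 -0.13 -0.98 -3.03 -0.24  1.45]
[0.57, 0.1, 0.2] 35 -1 0.039 [-0.19 -0.13 -0.98 -3.03 -0.24 -1.69]
[0.57, 0.1, 0.2] 50 1 0.124 [-0.16 -0.12 -0.87 -3.03 -0.    1.43]
[0.57, 0.1, 0.2] 50 -1 0.065 [ 0.61 -0.08 -1.02  1.23 -0.5  -0.33]
[0.57, 0.1, 0.2] 70 1 0.0 [ 0.68  0.01 -0.65  0.41 -0.73 -2.74]
[0.57, 0.1, 0.2] 70 -1 0.0 [ 0.68  0.01 -0.65  0.41 -0.73  0.41]
[0.57, 0.1, 0.2] 90 1 0.0 [ 0.51  0.2  -0.21 -0.   -1.16 -2.28]
[0.57, 0.1, 0.2] 90 -1 0.0 [ 0.51  0.2  -0.21 -0.   -1.16  0.86]
```

The kinematic model fits to 0.03 mm (there's a 192 mm offset at the wrist). Next I'll map which placing pitches are reachable over each opening.

```bash
cat > reach.py <<'E'
from t import *
def ok(g,Rt,seeds):
    tcp=g+Rt.apply([0,0,hold_point_z])
    out=[]
    for sd in seeds:
        b=ik(p,tcp,Rt,np.array(sd),1)
        if b[0][0]<2e-3: out.append(b[1])
    return out
B=[[-.3,-.15,-.9,-2.5,-.2,.95],[-.2,-.1,-.8,-2.9,-.3,1.3],[-.5,-.1,-1,-2.2,-.6,1.0]]
A=[[.6,-.06,-.8,.43,-.63,.45],[1,-.1,-1,1.2,-.6,0]]
if __name__=="__main__":
  for n,w,zs in(('knife',[.5504,.0268],(.18,.21,.245)),('scr',[.5638,.0999],(.19,.22,.25))):
    for z in zs:
      for yo in(-12,0,12):
        r=[]
        for pit in range(10,85,5):
          Rt=tool(-11.5+yo,pit,1);Rm=tool(-11.5+yo,pit,-1)
          r.append('%d%s%s'%(pit,'A' if ok(np.r_[w,z],Rm,A) else '-','B' if ok(np.r_[w,z],Rt,B) else '-'))
        print(n,z,yo,' '.join(r))
E
python3 reach.py
```

```text
[ 2.000e-04  1.996e-01  6.012e-01 -5.000e-04  4.637e-01  4.024e-01
 -1.918e-01] 2.8611790169386087e-05 [3.4304 2.4744 1.7289 0.2956 0.1575 0.0829 0.0361]
knife 0.18 -12 10-- 15-- 20-- 25-- 30-- 35-- 40-- 45-- 50-- 55-- 60A- 65A- 70A- 75A- 80A-
knife 0.18 0 10-- 15-- 20-- 25-- 30-- 35-B 40-- 45-- 50-- 55-- 60-- 65A- 70A- 75A- 80A-
knife 0.18 12 10-- 15-- 20-- 25-B 30-B 35-- 40-- 45-- 50-- 55-- 60-- 65A- 70A- 75A- 80A-
knife 0.21 -12 10-- 15-- 20-- 25-- 30-- 35-- 40-- 45-- 50-- 55-- 60A- 65A- 70A- 75A- 80A-
knife 0.21 0 10-- 15-- 20-- 25-- 30-B 35-- 40-- 45-- 50-- 55-- 60A- 65A- 70A- 75A- 80A-
knife 0.21 12 10-- 15-- 20-B 25-B 30-- 35-- 40-- 45-- 50-- 55-- 60A- 65A- 70A- 75A- 80A-
knife 0.245 -12 10-- 15-- 20-- 25-- 30-- 35-- 40-- 45-- 50-- 55A- 60A- 65A- 70A- 75A- 80A-
knife 0.245 0 10-- 15-- 20-- 25-B 30-B 35-- 40-- 45-- 50-- 55A- 60A- 65A- 70A- 75A- 80A-
knife 0.245 12 10-- 15-B 20-B 25-B 30-- 35-- 40-- 45-- 50-- 55A- 60A- 65A- 70A- 75A- 80A-
scr 0.19 -12 10-- 15-- 20-- 25-- 30-- 35-- 40-- 45-- 50-- 55A- 60A- 65A- 70A- 75A- 80A-
scr 0.19 0 10-- 15-- 20-- 25-- 30-- 35-- 40-- 45-- 50-- 55-- 60A- 65A- 70A- 75A- 80A-
scr 0.19 12 10-- 15-- 20-- 25-B 30-B 35-- 40-- 45-- 50-- 55-- 60A- 65A- 70A- 75A- 80A-
scr 0.22 -12 10-- 15-- 20-- 25-- 30-- 35-- 40-- 45-- 50-- 55A- 60A- 65A- 70A- 75A- 80A-
scr 0.22 0 10-- 15-- 20-- 25-- 30-- 35-- 40-- 45-- 50-- 55A- 60A- 65A- 70A- 75A- 80A-
scr 0.22 12 10-- 15-- 20-- 25-B 30-B 35-- 40-- 45-- 50-- 55-- 60A- 65A- 70A- 75A- 80A-
scr 0.25 -12 10-- 15-- 20-- 25-- 30-- 35-- 40-- 45-- 50A- 55A- 60A- 65A- 70A- 75A- 80A-
scr 0.25 0 10-- 15-- 20-- 25-- 30-- 35-- 40-- 45-- 50-- 55A- 60A- 65A- 70A- 75A- 80A-
scr 0.25 12 10-- 15-- 20-B 25-B 30-- 35-- 40-- 45-- 50-- 55A- 60A- 65A- 70A- 75A- 80A-
```

Directly facing +x, pitches below about 60° can't be reached. So I'll grip near the tail, lift, and let each tool swing to vertical in a light grip, helped by the opening's walls. I'll descend and grip the knife.

Call:
apply_moves([
  {"translation": [-0.01,-0.05,-0.1],"rotation": [0,0,0]},
  {"translation": [-0.01,-0.05,-0.2],"rotation": [0,0,0]},
  {"translation": [-0.01,-0.05,-0.27],"rotation": [0,0,0]},
  {"translation": [-0.01,-0.05,-0.31],"rotation": [0,0,0]},
  {"translation": [-0.01,-0.05,-0.325],"rotation": [0,0,0]},
  {"translation": [-0.01,-0.05,-0.325],"rotation": [0,0,0]},
  {"translation": [-0.01,-0.05,-0.325],"rotation": [0,0,0]},
  {"translation": [-0.01,-0.05,-0.325],"rotation": [0,0,0]},
  {"translation": [-0.01,-0.05,-0.325],"rotation": [0,0,0]},
  {"translation": [-0.01,-0.05,-0.325],"rotation": [0,0,0]},
])

```text
t: 3.48
eef_pos: [0.4709, -0.3583, 0.0469]
ee_rot: [-3.141, 0.423, -1.721]
force: [-0.2, 0.2, -0.1]
width: 0.0526
gripper_force: 0.0
```

Call:
apply_moves([
  {"translation": [0,0,0],"rotation": [0,0,0]},
  {"translation": [0,0,0],"rotation": [0,0,0]},
  {"translation": [0,0,0],"rotation": [0,0,0]},
  {"translation": [0,0,0],"rotation": [0,0,0]},
  {"translation": [0,0,0],"rotation": [0,0,0]},
  {"translation": [0,0,0],"rotation": [0,0,0]},
  {"translation": [0,0,0],"rotation": [0,0,0]},
  {"translation": [0,0,0],"rotation": [0,0,0]},
  {"translation": [0,0,0],"rotation": [0,0,0]},
  {"translation": [0,0,0],"rotation": [0,0,0]},
], jaw=1, newtons=12)

```text
t: 4.32
eef_pos: [0.4705, -0.358, 0.0459]
ee_rot: [3.141, 0.424, -1.722]
force: [-0.3, -0.6, 0.6]
width: 0.0005
gripper_force: 0.0
```

The jaws closed on nothing. I'll look before acting.

Run:
```python
from h import *
import json
m=json.load(open('w1.json'))
for n,p in dict(tail40=(.4671,-.3855,.054),tail0=(.4705,-.3967,.014)).items(): print(n,w2p(m,p))
# two-view triangulation of the tail (top 433.0,206 ; wrist 323,151)
t=camera_model("top")
C=lambda x,y,u0=190:((x+.5)/5-.5+u0,(y+.5)/5-.5+160)
def tri(a,b):
    o1,d1=ray(t,*a);o2,d2=ray(m,*b);A=np.c_[d1,-d2];k=np.linalg.lstsq(A,o2-o1,rcond=None)[0];return o1+k[0]*d1,o2+k[1]*d2
print(tri(C(717,232,290),(323,151)))
w=grab_frame("wrist");s=grab_frame("side")
c=np.zeros((600,800,3),np.uint8);c[:400,:640]=w
c[400:600,:400]=cv2.resize(s[110:160,280:380],None,fx=4,fy=4,interpolation=cv2.INTER_CUBIC)
c[400:600,400:800]=cv2.resize(s[60:160,240:440],None,fx=2,fy=2,interpolation=cv2.INTER_CUBIC)
cv2.imwrite("pics/w2.png",c)
```

```text
tail40 (np.float64(323.5843107008641), np.float64(152.96334166006847))
tail0 (np.float64(318.9687024832528), np.float64(138.26163447976558))
(array([ 0.46746884, -0.38684059,  0.04915473]), array([ 0.46747865, -0.38683907,  0.04915514]))
```

View pics/w2.png

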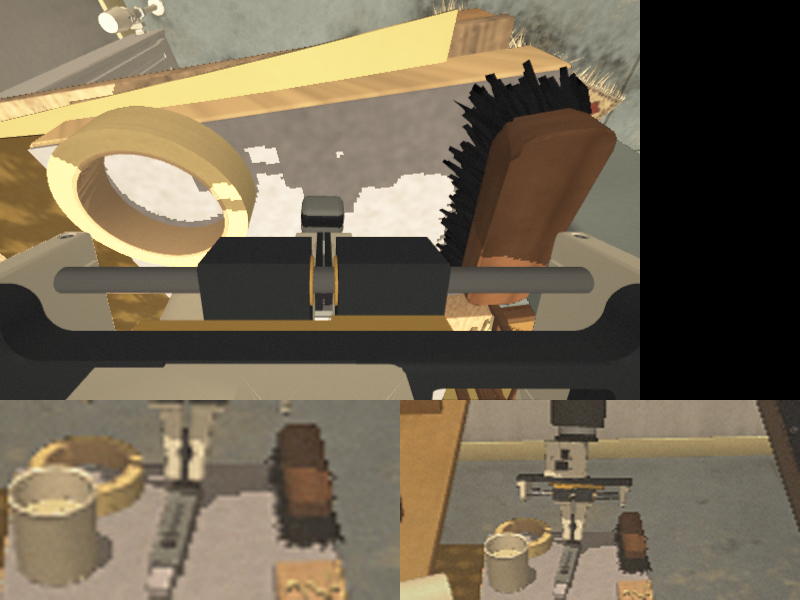

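Run:
```python
from h import *
m=camera_model("side");s=get_state();print(s['eef_pos'],s['width'])
print('tcp in side',w2p(m,s['eef_pos']))
for z0 in(0,.02,.04):
    # knife nose & tail from top for z0, projected in the side view
    t=camera_model("top");C=lambda x,y,u0=290:((x+.5)/5-.5+u0,(y+.5)/5-.5+160)
    for n,xy,z in(('nose',(491,195),.009),('tail',(717,232),.014)): print(z0,n,w2p(m,p2w(t,*C(*xy),z0+z)))
    print('   rule end',w2p(m,p2w(t,*C(547,252,190),z0+.015)),'tin c',w2p(m,p2w(t,*C(245,50,190),z0+.046)), 'block TL,BL',w2p(m,p2w(t,*C(460,12,190),z0+.064)),w2p(m,p2w(t,*C(443,112,190),z0+.064)),'edge',w2p(m,p2w(t,*C(76,260,190),z0+.008)))
im=cv2.imread("pics/side0.png"); f=lambda a,b,c,d:cv2.resize(im[c:d,a:b],(400,300),interpolation=cv2.INTER_CUBIC)
o=np.vstack([np.hstack([f(300,400,110,185),f(270,370,160,235)]),np.hstack([f(300,400,270,345),f(250,350,200,275)])])
cv2.imwrite("pics/s2.png",o)
```

```text
[ 0.47048867 -0.35798123  0.04590154] 0.000770401577815442
tcp in side (np.float64(326.4495434185304), np.float64(136.43204192079588))
0 nose (np.float64(319.9478900346062), np.float64(165.8046870376656))
0 tail (np.float64(326.3241349869411), np.float64(138.01017795573117))
   rule end (np.float64(337.60219543534834), np.float64(235.05271821955475)) tin c (np.float64(280.2080800641767), np.float64(299.2716703631802)) block TL,BL (np.float64(273.6406067324268), np.float64(241.8680437311899)) (np.float64(301.6764300284976), np.float64(244.3846978847586)) edge (np.float64(349.49386158012817), np.float64(360.8910088653479))
0.02 nose (np.float64(320.4305063876535), np.float64(161.63831901839302))
0.02 tail (np.float64(326.7636328626311), np.float64(134.2030903443555))
   rule end (np.float64(338.19286344462245), np.float64(229.8101722784091)) tin c (np.float64(280.99188621738443), np.float64(292.67444549397055)) block TL,BL (np.float64(274.3515335883026), np.float64(235.9662241986267)) (np.float64(302.37269403220876), np.float64(238.4320075233906)) edge (np.float64(350.26481475216895), np.float64(353.85038392014525))
0.04 nose (np.float64(320.92610629698885), np.float64(157.35986554376197))
0.04 tail (np.float64(327.21503682903113), np.float64(130.29286792175714))
   rule end (np.float64(338.7993335280988), np.float64(224.42737310080835)) tin c (np.float64(281.79688826774833), np.float64(285.8988166925236)) block TL,BL (np.float64(275.08207091398924), np.float64(229.901606689287)) (np.float64(303.08815526606907), np.float64(232.31519095951194)) edge (np.float64(351.0559526336119), np.float64(346.62542486272616))
```

View pics/s2.png

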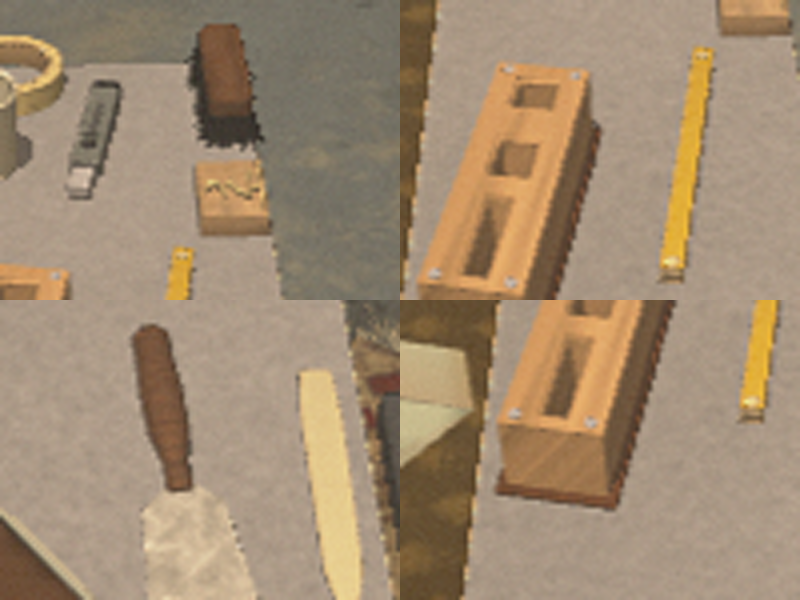

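The side view settles it: the tools sit at camera z of about 0.04, but the shut fingertips show 25 mm above the knife. So the robot's z runs 40 mm below the cameras' z, and the board is z = 0 for the arm. I'll open, go down 40 mm and grip.

Call:
apply_moves([
  {"translation": [0,0,0],"rotation": [0,0,0]},
  {"translation": [0,0,0],"rotation": [0,0,0]},
  {"translation": [0,0,0],"rotation": [0,0,0]},
  {"translation": [0,0,0],"rotation": [0,0,0]},
  {"translation": [0,0,-0.04],"rotation": [0,0,0]},
  {"translation": [0,0,-0.09],"rotation": [0,0,0]},
  {"translation": [0,0,-0.13],"rotation": [0,0,0]},
  {"translation": [0,0,-0.15],"rotation": [0,0,0]},
  {"translation": [0,0,-0.155],"rotation": [0,0,0]},
  {"translation": [0,0,-0.155],"rotation": [0,0,0]},
], jaw=-0.2)

```text
t: 5.25
eef_pos: [0.471, -0.3584, 0.0197]
ee_rot: [-3.137, 0.424, -1.712]
force: [-15.1, 10.1, 92.1]
width: 0.0365
gripper_force: 46.2
```

Call:
apply_moves([
  {"translation": [0,0,0],"rotation": [0,0,0]},
  {"translation": [0,0,0],"rotation": [0,0,0]},
  {"translation": [0,0,0],"rotation": [0,0,0]},
  {"translation": [0,0,0],"rotation": [0,0,0]},
  {"translation": [0,0,0],"rotation": [0,0,0]},
  {"translation": [0,0,0],"rotation": [0,0,0]},
  {"translation": [0,0,0],"rotation": [0,0,0]},
  {"translation": [0,0,0],"rotation": [0,0,0]},
  {"translation": [0,0,0],"rotation": [0,0,0]},
  {"translation": [0,0,0],"rotation": [0,0,0]},
], jaw=1, newtons=12)

```text
t: 6.08
eef_pos: [0.471, -0.3584, 0.0197]
ee_rot: [-3.136, 0.423, -1.712]
force: [-14.0, 10.3, 90.6]
width: 0.0353
gripper_force: 45.7
```

Pressing at 92 N: a finger landed on the knife before the jaws were fully open. I'll back off straight up.

Call:
apply_moves([
  {"translation": [0,0,0.03],"rotation": [0,0,0]},
  {"translation": [0,0,0.06],"rotation": [0,0,0]},
  {"translation": [0,0,0.12],"rotation": [0,0,0]},
  {"translation": [0,0,0.18],"rotation": [0,0,0]},
  {"translation": [0,0,0.24],"rotation": [0,0,0]},
  {"translation": [0,0,0.24],"rotation": [0,0,0]},
  {"translation": [0,0,0.24],"rotation": [0,0,0]},
  {"translation": [0,0,0.24],"rotation": [0,0,0]},
  {"translation": [0,0,0.24],"rotation": [0,0,0]},
  {"translation": [0,0,0.24],"rotation": [0,0,0]},
], jaw=-0.2)

```text
t: 6.92
eef_pos: [0.4701, -0.3576, 0.0663]
ee_rot: [3.139, 0.424, -1.723]
force: [-0.5, 0.2, 0.7]
width: 0.0525
gripper_force: 0.0
```

Run:
```python
from h import *
s=get_state();print(s['eef_pos'],s['ee_rot'],s['width'],s['force'])
m=camera_model("wrist");print(m)
w=grab_frame("wrist");t=grab_frame("top");print('tcp in wrist img',w2p(m,s['eef_pos']),w2p(m,s['eef_pos']+[0,0,.04]))
d=grab_frame("side")
c=np.zeros((600,800,3),np.uint8);c[:400,:640]=w
c[400:600,:400]=cv2.resize(d[110:160,280:380],None,fx=4,fy=4,interpolation=cv2.INTER_CUBIC)
c[400:600,400:800]=cv2.resize(t[180:220,370:450],None,fx=5,fy=5,interpolation=cv2.INTER_CUBIC)
cv2.imwrite("pics/w3.png",c)
for n,p in dict(nose=(.4914,-.2289,.049),tail=(.4671,-.3855,.054)).items(): print(n,w2p(m,p))
```

```text
[ 0.47010134 -0.35764838  0.06632972] [ 3.13923536  0.42435422 -1.7225765 ] 0.05254264190844946 [-0.47630772  0.17040925  0.71281311]
{'fx': 287.6419117713665, 'fy': 287.6419117713665, 'cx': 323.3181455347765, 'cy': 198.20136804839606, 'xyz': array([ 0.44858631, -0.50262844,  0.19932155]), 'rotation': array([ 2.42601107e+00, -1.07537195e-03,  2.99073382e+00])}
tcp in wrist img (np.float64(323.86696934947435), np.float64(232.39938380864754)) (np.float64(324.04095801518946), np.float64(283.98546661139926))
nose (np.float64(322.0016151729044), np.float64(305.84594251456747))
tail (np.float64(322.00356949670623), np.float64(189.2340128370752))
```

View pics/w3.png

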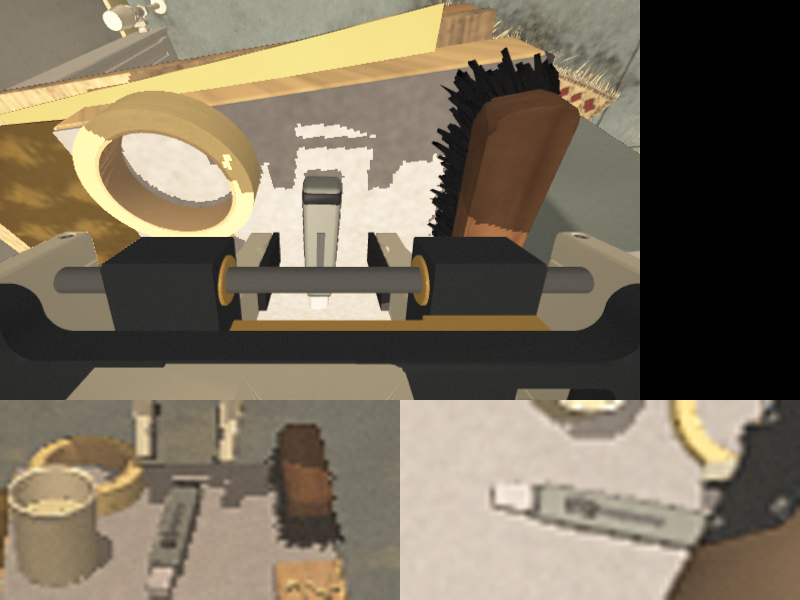

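Three cues agree: the wrist-view finger corner, the side-view tip position and the contact height. The physical fingertips lie about 24 mm behind the reported TCP, and the board is at z = 0.04. The knife has hardly moved. I'll descend with that offset and grip.

Call:
apply_moves([
  {"translation": [0.01,0.045,-0.05],"rotation": [0,0,0]},
  {"translation": [0.01,0.045,-0.1],"rotation": [0,0,0]},
  {"translation": [0.01,0.045,-0.14],"rotation": [0,0,0]},
  {"translation": [0.01,0.045,-0.16],"rotation": [0,0,0]},
  {"translation": [0.01,0.045,-0.165],"rotation": [0,0,0]},
  {"translation": [0.01,0.045,-0.165],"rotation": [0,0,0]},
  {"translation": [0.01,0.045,-0.165],"rotation": [0,0,0]},
  {"translation": [0.01,0.045,-0.165],"rotation": [0,0,0]},
  {"translation": [0.01,0.045,-0.165],"rotation": [0,0,0]},
  {"translation": [0.01,0.045,-0.165],"rotation": [0,0,0]},
])

```text
t: 7.9
eef_pos: [0.4732, -0.3469, 0.0264]
ee_rot: [3.141, 0.423, -1.722]
force: [-0.5, 0.4, 0.5]
width: 0.0528
gripper_force: 0.0
```

Call:
apply_moves([
  {"translation": [0,0,0],"rotation": [0,0,0]},
  {"translation": [0,0,0],"rotation": [0,0,0]},
  {"translation": [0,0,0],"rotation": [0,0,0]},
  {"translation": [0,0,0],"rotation": [0,0,0]},
  {"translation": [0,0,0],"rotation": [0,0,0]},
  {"translation": [0,0,0],"rotation": [0,0,0]},
  {"translation": [0,0,0],"rotation": [0,0,0]},
  {"translation": [0,0,0],"rotation": [0,0,0]},
  {"translation": [0,0,0],"rotation": [0,0,0]},
  {"translation": [0,0,0],"rotation": [0,0,0]},
], jaw=1, newtons=12)

```text
t: 8.73
eef_pos: [0.473, -0.3467, 0.026]
ee_rot: [3.141, 0.424, -1.722]
force: [0.1, -0.0, 0.3]
width: 0.0259
gripper_force: 11.9
```

The knife is held: the opening reads 26 mm, its width. I'll lift it and bring the gripper back to vertical, then loosen the grip to 3 N and see if the knife swings down.

Call:
apply_moves([
  {"translation": [0,0,0.12],"rotation": [0,0,0]},
  {"translation": [0,0,0.25],"rotation": [0,0,0]},
  {"translation": [0,0,0.4],"rotation": [-0.2,0.03,0]},
  {"translation": [0,0,0.55],"rotation": [-0.4,0.06,0]},
  {"translation": [0,0,0.7],"rotation": [-0.6,0.09,0]},
  {"translation": [0,0,0.75],"rotation": [-0.8,0.12,0]},
  {"translation": [0,0,0.75],"rotation": [-0.8,0.12,0]},
  {"translation": [0,0,0.75],"rotation": [-0.8,0.12,0]},
  {"translation": [0,0,0.75],"rotation": [-0.8,0.12,0]},
  {"translation": [0,0,0.75],"rotation": [-0.8,0.12,0]},
])

```text
t: 9.57
eef_pos: [0.4724, -0.3469, 0.2121]
ee_rot: [3.139, 0.002, -1.723]
force: [0.1, 0.4, -0.9]
width: 0.0262
gripper_force: 12.0
```

Call:
apply_moves([
  {"translation": [0.05,0.1,0],"rotation": [0,0,0.2]},
  {"translation": [0.1,0.25,0],"rotation": [0,0,0.4]},
  {"translation": [0.15,0.4,0],"rotation": [0,0,0.6]},
  {"translation": [0.15,0.55,0],"rotation": [0,0,0.8]},
  {"translation": [0.15,0.7,0],"rotation": [0,0,1]},
  {"translation": [0.15,0.85,0],"rotation": [0,0,1]},
  {"translation": [0.15,0.95,0],"rotation": [0,0,1]},
  {"translation": [0.15,0.95,0],"rotation": [0,0,1]},
  {"translation": [0.15,0.95,0],"rotation": [0,0,1]},
  {"translation": [0.15,0.95,0],"rotation": [0,0,1]},
], newtons=3)

```text
t: 10.4
eef_pos: [0.5104, -0.1101, 0.2125]
ee_rot: [3.14, 0.001, -1.199]
force: [-0.1, 0.7, 0.6]
width: 0.026
gripper_force: 3.0
```

Run:
```python
from h import *
s=get_state();print(s['eef_pos'].round(4),s['ee_rot'].round(3),s['width'],s['gripper_force'],s['q'].round(2))
m=camera_model("side");u,v=w2p(m,s['eef_pos']);print(u,v)
d=grab_frame("side");w=grab_frame("wrist")
u,v=int(u),int(v)
a=cv2.resize(d[max(v-75,0):max(v-75,0)+150,u-100:u+100],(533,400),interpolation=cv2.INTER_CUBIC)
c=np.zeros((400,800,3),np.uint8);c[:,:533]=a;c[:167,533:800]=cv2.resize(w,(267,167))
cv2.imwrite("pics/k1.png",c)
```

```text
[ 0.5104 -0.1101  0.2125] [ 3.140e+00  1.000e-03 -1.199e+00] 0.02600688571641642 2.999744787812233 [ 0.16  0.1  -0.3  -0.   -1.17  0.21]
313.1987812927078 134.80606058402316
```

View pics/k1.png

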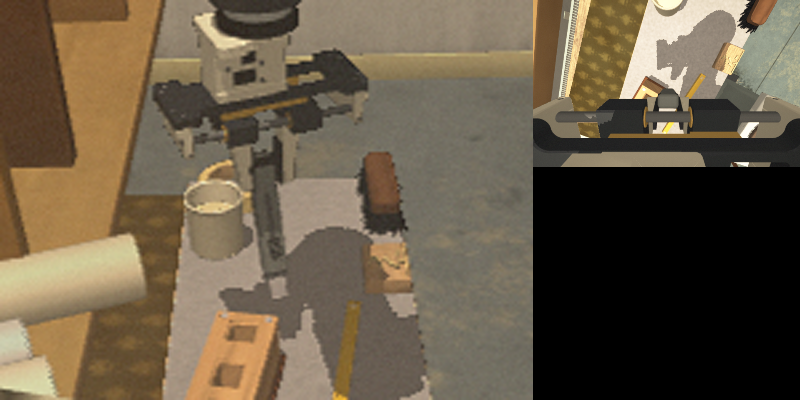

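Run:
```python
from h import *
m=camera_model("side");g=np.array([.5104,-.1101,.2425]);n=np.array([-.363,.932,0])
print('grip',w2p(m,g))
for d in range(10,95,10):
    x=np.radians(d);print(d,w2p(m,g+.13*(n*np.cos(x)-[0,0,np.sin(x)])),'tail',w2p(m,g-.028*(n*np.cos(x)-[0,0,np.sin(x)])))
print('obs nose 316.6,169')
```

```text
grip (np.float64(312.79566784085154), np.float64(125.25808961725338))
10 (np.float64(331.4990829233177), np.float64(158.08576283477296)) tail (np.float64(309.1277018277946), np.float64(118.82018567732095))
20 (np.float64(330.6033702768664), np.float64(163.8160189268198)) tail (np.float64(309.21565381377354), np.float64(117.50650412893361))
30 (np.float64(329.18474266084354), np.float64(168.09330813639934)) tail (np.float64(309.4123412594744), np.float64(116.41527603401555))
40 (np.float64(327.32383435563685), np.float64(170.86609440926983)) tail (np.float64(309.7133780120743), np.float64(115.5819140903423))
50 (np.float64(325.1079486699177), np.float64(172.14472138794184)) tail (np.float64(310.1111663975884), np.float64(115.03518840133738))
60 (np.float64(322.6253872765739), np.float64(171.98798175693142)) tail (np.float64(310.59494038027515), np.float64(114.79596427033562))
70 (np.float64(319.9613733461962), np.float64(170.48981677449936)) tail (np.float64(311.1509261851449), np.float64(114.87606850857233))
80 (np.float64(317.1955153105209), np.float64(167.76760175757178)) tail (np.float64(311.7626373434412), np.float64(115.27737488254854))
90 (np.float64(314.40057392268363), np.float64(163.952770925796)) tail (np.float64(312.41131319500136), np.float64(115.99120434652563))
obs nose 316.6,169
```

The knife hangs about 80° down in the 3 N grip. I'll yaw the gripper toward block +x, then tilt past and back. That clears the rolls and takes up the friction lag, leaving the knife vertical.

Call:
apply_moves([
  {"translation": [-0.01,0.02,0.05],"rotation": [0,0,0.2]},
  {"translation": [-0.03,0.05,0.1],"rotation": [0,0,0.4]},
  {"translation": [-0.05,0.1,0.1],"rotation": [0,0,0.6]},
  {"translation": [-0.05,0.1,0.1],"rotation": [0,0,0.8]},
  {"translation": [-0.05,0.1,0.1],"rotation": [0,0,1]},
  {"translation": [-0.05,0.1,0.1],"rotation": [0,0,1]},
  {"translation": [-0.05,0.1,0.1],"rotation": [0,0,1]},
  {"translation": [-0.05,0.1,0.1],"rotation": [0,0,1]},
  {"translation": [-0.05,0.1,0.1],"rotation": [0,0,1]},
  {"translation": [-0.05,0.1,0.1],"rotation": [0,0,1]},
])

```text
t: 11.33
eef_pos: [0.498, -0.0845, 0.2383]
ee_rot: [3.141, 0.0, -0.677]
force: [0.3, -0.3, -0.2]
width: 0.026
gripper_force: 3.0
```

Call:
apply_moves([
  {"translation": [0,0.03,0],"rotation": [0,0,0.2]},
  {"translation": [0,0.06,0],"rotation": [0,0,0.4]},
  {"translation": [0,0.1,0],"rotation": [0,0,0.6]},
  {"translation": [0,0.15,0],"rotation": [0,0,0.8]},
  {"translation": [0,0.15,0],"rotation": [0,0,1]},
  {"translation": [0,0.15,0],"rotation": [0,0,1]},
  {"translation": [0,0.15,0],"rotation": [0,0,1]},
  {"translation": [0,0.15,0],"rotation": [0,0,1]},
  {"translation": [0,0.15,0],"rotation": [0,0,1]},
  {"translation": [0,0.15,0],"rotation": [0,0,1]},
])

```text
t: 12.17
eef_pos: [0.498, -0.047, 0.2384]
ee_rot: [3.142, 0.0, -0.153]
force: [0.5, -0.6, -1.7]
width: 0.0261
gripper_force: 3.0
```

Call:
apply_moves([
  {"translation": [0,0.02,0.02],"rotation": [-0.03,-0.2,0]},
  {"translation": [0,0.05,0.03],"rotation": [-0.06,-0.4,0]},
  {"translation": [0,0.1,0.05],"rotation": [-0.09,-0.6,0]},
  {"translation": [0,0.15,0.05],"rotation": [-0.12,-0.8,0]},
  {"translation": [0,0.15,0.05],"rotation": [-0.15,-0.98,0]},
  {"translation": [0,0.15,0.05],"rotation": [-0.15,-0.98,0]},
  {"translation": [0,0.15,0.05],"rotation": [-0.15,-0.98,0]},
  {"translation": [0,0.15,0.05],"rotation": [-0.15,-0.98,0]},
  {"translation": [0,0.15,0.05],"rotation": [-0.15,-0.98,0]},
  {"translation": [0,0.15,0.05],"rotation": [-0.15,-0.98,0]},
])

```text
t: 13.0
eef_pos: [0.4995, -0.0087, 0.2524]
ee_rot: [-3.14, -0.52, -0.153]
force: [0.5, 0.7, -0.7]
width: 0.026
gripper_force: 3.0
```

Call:
apply_moves([
  {"translation": [0.05,0.05,0],"rotation": [0.02,0.13,0]},
  {"translation": [0.1,0.1,0],"rotation": [0.04,0.26,0]},
  {"translation": [0.15,0.14,0],"rotation": [0.04,0.26,0]},
  {"translation": [0.2,0.14,-0.03],"rotation": [0.04,0.26,0]},
  {"translation": [0.23,0.14,-0.05],"rotation": [0.04,0.26,0]},
  {"translation": [0.23,0.14,-0.05],"rotation": [0.04,0.26,0]},
  {"translation": [0.23,0.14,-0.05],"rotation": [0.04,0.26,0]},
  {"translation": [0.23,0.14,-0.05],"rotation": [0.04,0.26,0]},
  {"translation": [0.23,0.14,-0.05],"rotation": [0.04,0.26,0]},
  {"translation": [0.23,0.14,-0.05],"rotation": [0.04,0.26,0]},
])

```text
t: 13.83
eef_pos: [0.5552, 0.0257, 0.2391]
ee_rot: [-3.141, -0.382, -0.151]
force: [0.9, 0.5, -0.8]
width: 0.0258
gripper_force: 3.0
```

```bash
cat > look.py <<'E'
from h import *
def look(name,side=(220,300,280,355),top=(270,350,140,200)):
    s=get_state();Rt=R.from_euler('xyz',s['ee_rot']);a=Rt.apply([0,0,1])
    print(s['t'],'tcp',s['eef_pos'].round(4),'pitch',np.degrees(np.arcsin(-a[2])).round(1),'face',np.degrees(np.arctan2(a[1],a[0])).round(1),'w',s['width'].round(4),s['gripper_force'].round(1),'F',s['force'].round(1))
    d=grab_frame("side");t=grab_frame("top")
    a,b,c,e=side;x=cv2.resize(d[c:e,a:b],None,fx=5,fy=5,interpolation=cv2.INTER_CUBIC)
    a,b,c,e=top;y=cv2.resize(t[c:e,a:b],None,fx=5,fy=5,interpolation=cv2.INTER_CUBIC)
    h=max(x.shape[0],y.shape[0]);o=np.zeros((h,x.shape[1]+y.shape[1],3),np.uint8);o[:x.shape[0],:x.shape[1]]=x;o[:y.shape[0],x.shape[1]:]=y
    cv2.imwrite(name,o);cv2.imwrite(name.replace('.png','_s.png'),d);cv2.imwrite(name.replace('.png','_t.png'),t);print(o.shape)
    return s
E
python3 - <<'E'
from look import *
s=look("pics/k2.png",side=(255,335,130,245),top=(270,350,140,200))
m=camera_model("side");print(w2p(m,s['eef_pos']))
E
```

```text
Traceback (most recent call last):
  File "look.py", line 4, in look
    print(s['t'],'tcp',s['eef_pos'].round(4),'pitch',np.degrees(np.arcsin(-a[2])).round(1),'face',np.degrees(np.arctan2(a[1],a[0])).round(1),'w',s['width'].round(4),s['gripper_force'].round(1),'F',s['force'].round(1))
                                                                                                                                                 ^^^^^^^^^^^^^^^^
AttributeError: 'float' object has no attribute 'round'
```

```bash
sed -i "s/s\['width'\].round(4),s\['gripper_force'\].round(1)/round(s['width'],4),round(s['gripper_force'],1)/" look.py
python3 - <<'E'
from look import *
s=look("pics/k2.png",side=(260,340,110,230),top=(270,350,140,210))
m=camera_model("side");print(w2p(m,s['eef_pos']))
w=grab_frame("wrist");cv2.imwrite("pics/k2_w.png",w);o=cv2.imread("pics/k2.png");o[360:600,400:784]=cv2.resize(w,(384,240));cv2.imwrite("pics/k2.png",o)
for n,q in dict(knw=(.5504,.0268,.104),nose=(.5504,.0268,.137)).items(): print(n,w2p(m,q),w2p(camera_model('top'),q))
E
```

```text
13.8333 tcp [0.5552 0.0257 0.2391] pitch 68.1 face -8.6 w 0.0258 3.0 F [ 0.9  0.5 -0.8]
(600, 800, 3)
(np.float64(293.97407904981037), np.float64(156.551193018935))
knw (np.float64(299.3482734105318), np.float64(197.9767746250325)) (np.float64(314.79970534004036), np.float64(178.6045668183515))
nose (np.float64(298.5721039968498), np.float64(188.64800144050045)) (np.float64(314.7308015742435), np.float64(177.12637491064245))
```

View pics/k2.png

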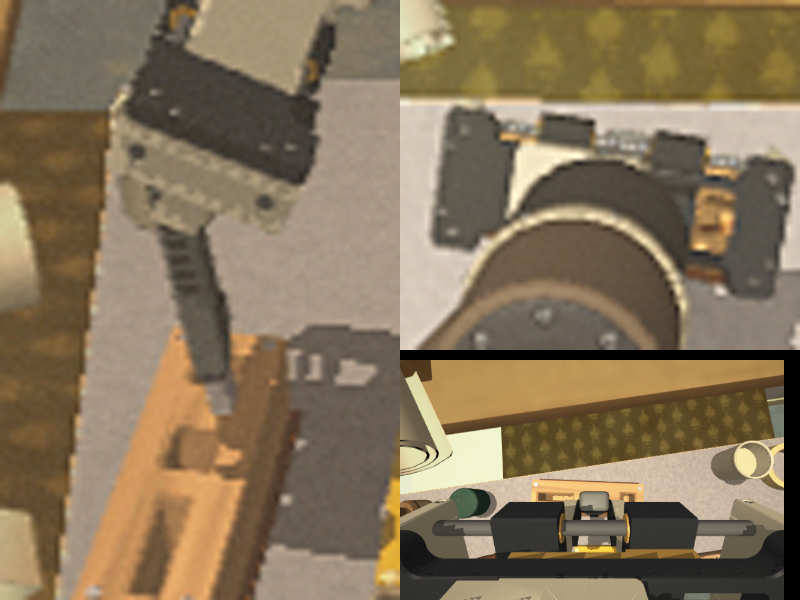

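The side view shows the nose at about (304,192), just above the knife well, whose centre is at (300.6,199.6). The knife leans slightly, nose toward −x. I'll work out the lean.

Run:
```python
from h import *
m=camera_model("side");f=np.array([.988,-.151,0]);pv=np.array([.5441,.0274,.2669])
for L in(.125,.13,.135):
  for e in range(-4,20,4):
    x=np.radians(e);n=pv+L*(-f*np.sin(x)-[0,0,np.cos(x)])+.005*f;print(L,e,np.round(w2p(m,n),1),n.round(3))
# well mouth centre seen at (300.6,199.6) in side
print(p2w(m,300.6,199.6,.104))
```

```text
0.125 -4 [295.7 186.8] [0.558 0.025 0.142]
0.125 0 [299.  187.2] [0.549 0.027 0.142]
0.125 4 [302.3 187.3] [0.54  0.028 0.142]
0.125 8 [305.6 187.3] [0.532 0.029 0.143]
0.125 12 [308.8 187.1] [0.523 0.031 0.145]
0.125 16 [312.  186.8] [0.515 0.032 0.147]
0.13 -4 [295.7 188.3] [0.558 0.025 0.137]
0.13 0 [299.1 188.6] [0.549 0.027 0.137]
0.13 4 [302.5 188.8] [0.54  0.028 0.137]
0.13 8 [305.9 188.8] [0.531 0.029 0.138]
0.13 12 [309.3 188.6] [0.522 0.031 0.14 ]
0.13 16 [312.6 188.2] [0.514 0.032 0.142]
0.135 -4 [295.7 189.7] [0.558 0.025 0.132]
0.135 0 [299.2 190.1] [0.549 0.027 0.132]
0.135 4 [302.8 190.3] [0.54  0.028 0.132]
0.135 8 [306.3 190.2] [0.53  0.029 0.133]
0.135 12 [309.8 190.1] [0.521 0.031 0.135]
0.135 16 [313.2 189.7] [0.512 0.032 0.137]
[0.5468578  0.03328874 0.104     ]
```

Call:
apply_moves([
  {"translation": [0.02,0.01,0],"rotation": [-0.015,-0.1,0]},
  {"translation": [0.02,0.01,0],"rotation": [-0.015,-0.1,0]},
  {"translation": [0.02,0.01,0],"rotation": [-0.015,-0.1,0]},
  {"translation": [0.02,0.01,0],"rotation": [-0.015,-0.1,0]},
  {"translation": [0.02,0.01,-0.03],"rotation": [-0.015,-0.1,0]},
  {"translation": [0.02,0.01,-0.06],"rotation": [-0.015,-0.1,0]},
  {"translation": [0.02,0.01,-0.09],"rotation": [-0.015,-0.1,0]},
  {"translation": [0.02,0.01,-0.12],"rotation": [-0.015,-0.1,0]},
  {"translation": [0.02,0.01,-0.15],"rotation": [-0.015,-0.1,0]},
  {"translation": [0.02,0.01,-0.17],"rotation": [-0.015,-0.1,0]},
])

```text
t: 14.82
eef_pos: [0.5609, 0.0285, 0.1955]
ee_rot: [3.141, -0.435, -0.15]
force: [0.4, -0.2, 4.6]
width: 0.0257
gripper_force: 3.0
```

Run:
```python
from look import *
s=look("pics/k3.png",side=(260,340,110,230))
# knife steel/grey pixels vs. wood: difference with the start picture
a=cv2.imread("pics/k3_s.png");b=cv2.imread("pics/k2_s.png")
hsv=cv2.cvtColor(a,cv2.COLOR_BGR2HSV)
for v in range(160,212,3): print(v,' '.join('%3d'%x for x in hsv[v,288:316,1]))
```

```text
14.8167 tcp [0.5609 0.0285 0.1955] pitch 65.1 face -8.6 w 0.0257 3.0 F [ 0.4 -0.2  4.6]
(600, 800, 3)
160  56  61  69  73  69  73  69  71  73  71  72  71  69  70  70  73  67  57  58  60  66  60  53  47  73  52  42  47
163  74  73  73  70  75  70  65  72  74  71  72  71  69  71  74  78  73  74  71  70  71  74  61  66  56  62  49  58
166  53  57  67  75  75  72  74  77  70  71  73  73  70  72  72  71  73  71  71  78  74  73  75  74  71  75  74  78
169  56  55  73  78  79  75  73  74  73  74  73  71  66  71  72  74  69  73  71  75  79  73  71  65  53  57  57  68
172  59  54  62  75  68  77  70  64  75  72  75  58  56  55  57  55  56  54  60  62  73  72  73  70  71  71  73  71
175  59  56  52  60  70  76  75  65  54  70  73  56  56  52  54  52  55  53  55  52  50  56  52  53  55  57  63  61
178  56  58  55  54  61  64  65  70  54  50  65  67  39 107 138 142 140 136 139 145 142 137 120 124 102  56  62 116
181  52  56  54  55  57  58  51  60  62  66  55  63  66  60 102 124 128 132 129 131 138 128 125 125 127 126 128 127
184  55  50  52 111 139 112  49  58  63  59  56  56  56  63 114 136 13
[... 389 characters left out ...]
 117
196 144 138 137 137 143 139 135 132 132  94  53  59  51  50  58  88 116 122 127 127 124 121 128 128 116 112 106 120
199 138 140 136 140 134 137 124 114 137 139  77  54  54  53  52  95 142 135 131 122 127 128 125 116 117 114 117 116
202 140 136 139 138 132 123 118 124 128 130 135 138 135 131 128 143 138 138 140 133 120 126 119 121 116 117 116 110
205 144 137 135 137 137 138 139 138 136 139 138 137 132 135 140 139 136 140 133 123 126 120 119 110 123 118 112 121
208 139 137 138 135 134 138 140 141 140 137 134 137 136 124 128 128 117 119 121 122 118 111 119 108 118 136 112 123
211 140 138 134 139 132 132 134 137 133 141 137 136 135 135 136 138 145 136 136 136 120 117 109 115 125 114 124  68
```

Run:
```python
from h import *
a=cv2.imread("pics/k3_s.png");b=cv2.imread("pics/side0.png");c=cv2.imread("pics/k2_s.png")
for n,i in(('k3',a),('start',b),('k2',c)):
    h=cv2.cvtColor(i,cv2.COLOR_BGR2HSV);print(n,'u 290..315')
    for v in range(190,210): print(v,' '.join(('%3d'%h[v,u,2] if h[v,u,1]>95 else ' ##') for u in range(290,316)))
```

```text
k3 u 290..315
190 216 216 217 219 177  ##  ##  ##  ##  ##  ##  ##  ## 120 132 130 208 231 162 126 123 128 131 133 115 106
191 215 217 216 219 173  ##  ##  ##  ##  ##  ##  ##  ## 127 136 134 128 126 128 127 131 130 130 117 102 106
192 216 215 215 217 221 142  ##  ##  ##  ##  ##  ##  ## 134 133 133 132 133 129 128 127 133 129 113 107 107
193 217 214 216 215 207 164  ##  ##  ##  ##  ##  ##  ## 131 137 133 129 131 133 126 129 129 130 110 106 107
194 215 216 213 206 206 215 135  ##  ##  ##  ##  ##  ## 134 140 142 133 131 131 129 129 129 115 108 108 107
195 214 217 216 204 207 173 132  ##  ##  ##  ##  ##  ## 117 128 133 132 130 129 125 127 130 113 106 106 111
196 217 217 216 193 185 135 137  ##  ##  ##  ##  ##  ##  ## 123 134 135 129 127 129 128 126 114 109 111 108
197 215 217 206 186 143 109 142 136  ##  ##  ##  ##  ##  ## 123 128 135 131 128 129 127 120 110 106 111 115
198 215 215 190 187 127 109 148 151  ##  ##  ##  ##  ## 111 135 135 132 126 129 126 133 113 106 108 109 113
199 217 217 194 173 123 112 153 163  ##  ##  ##  ##  ##  ## 217 177 132 127 122 128 129 114 107 105 111 114
200 21
[... 4724 characters left out ...]
 140 125 123 120 122 129 128 111 106 106 110 107  89
204 202 198 200 204 211 216 206 211 219 202 178 168 200 160 131 119 119 126 127 117 107 106 108 110 101  85
205 198 204 198 202 210 215 220 223 225 227 227 228 228 229 165 117 123 131 135 114 103 108 108 115  96  87
206 198 198 201 203 209 215 221 222 222 225 226 222 224 225 218 209 218 226 211 134 104 110 105 110  93  83
207 201 198 200 206 214 216 221 222 223 223 226 225 223 221 209 203 215 224 166 110 102 104 111 103  90  83
208 199 184 179 192 208 213 222 224 224 226 224 221 223 219 206 208 217 224 149 101 105 106 113  96  86  78
209 196 173 171 173 182 189 189 187 206 225 225 223 221 214 200 210 221 204 135 106 109 107 111  90  82  72
```

The pixel table places the well mouth at u≈292–302.5 (centre about 297), rows 195.5–203.5. The nose is at u 298–303, so it sits on the −x edge, about 8 mm short. I'll lift, shift +x and go down again.

Call:
apply_moves([
  {"translation": [0,0,0.03],"rotation": [0,0,0]},
  {"translation": [0,0,0.05],"rotation": [0,0,0]},
  {"translation": [0.033,0,0.05],"rotation": [0,0,0]},
  {"translation": [0.033,0,0.05],"rotation": [0,0,0]},
  {"translation": [0.033,0,0.03],"rotation": [0,0,0]},
  {"translation": [0.033,0,0],"rotation": [0,0,0]},
  {"translation": [0.033,0,-0.03],"rotation": [0,0,0]},
  {"translation": [0.033,0,-0.06],"rotation": [0,0,0]},
  {"translation": [0.033,0,-0.09],"rotation": [0,0,0]},
  {"translation": [0.033,0,-0.12],"rotation": [0,0,0]},
])

```text
t: 15.75
eef_pos: [0.5683, 0.0282, 0.1646]
ee_rot: [3.141, -0.433, -0.151]
force: [-0.9, -0.0, -0.9]
width: 0.0261
gripper_force: 3.0
```

Run:
```python
from look import *
s=look("pics/k4.png")
h=cv2.cvtColor(cv2.imread("pics/k4_s.png"),cv2.COLOR_BGR2HSV)
for v in range(184,208): print(v,' '.join(('%3d'%h[v,u,2] if h[v,u,1]>95 else ' ##') for u in range(286,310)))
```

```text
15.75 tcp [0.5683 0.0282 0.1646] pitch 65.2 face -8.7 w 0.0261 3.0 F [-0.9 -0.  -0.9]
(375, 800, 3)
184  ##  ##  ##  ##  ##  ##  ##  ##  ##  ##  ##  ## 155 126 112 147 154 150 153 138 133 144  ##  ##
185  ##  ##  ##  ##  ##  ##  ##  ##  ##  ##  ##  ## 115 113 109 147 150 154 153 140 127 125 130  ##
186  ##  ##  ##  ##  ##  ##  ##  ##  ##  ##  ##  ##  ## 108 114 144 158 157 156 152 138 124 120 121
187  ##  ##  ##  ##  ##  ##  ##  ##  ##  ##  ##  ##  ## 121 125 118 122 134 134 135 131 121 123 132
188  ##  ##  ##  ##  ##  ##  ##  ##  ##  ##  ##  ##  ##  ## 110 125 126 132 129 129 131 130 133 129
189  ##  ##  ## 167  ##  ##  ##  ##  ##  ##  ##  ##  ##  ## 116 127 129 128 129 136 134 129 125 132
190  ##  ##  ## 214 144  ##  ##  ##  ##  ##  ##  ##  ##  ## 108 125 137 134 128 133 131 129 132 213
191  ##  ##  ## 211 178  ##  ##  ##  ##  ##  ##  ##  ##  ## 105 126 219 175 135 131 131 128 210 229
192  ##  ## 197 215 173  ##  ##  ##  ##  ##  ##  ##  ##  ## 107 125 216 233 170 131 131 131 120 208
193  ##  ## 208 219 226 144  ##  ##  ##  ##  ##  ##  ##  ## 102 129 131 128 132 131 134 130 127 126

[... 699 characters left out ...]

201 215 215 217 216 217 189 159  ##  ##  ##  ##  ##  ##  ##  ## 133 128 124 132 138 134 124 127 131
202 216 216 217 215 216 182 162 108  ##  ##  ##  ##  ##  ##  ## 129 153 140 130 213 226 160 131 129
203 214 217 215 215 215 197 157 131  ##  ##  ##  ##  ##  ##  ## 123 120 129 127 209 218 220 162 130
204 215 214 215 210 206 206 206 212 219 223 213 209 213 187 150 145 135 135 135 197 152 127 132 121
205 217 217 213 209 205 204 204 207 213 218 222 229 231 232 238 179 135 136 132 117 123 131 132 116
206 217 216 213 204 202 208 202 207 214 219 220 224 226 230 236 175 134 136 131 122 127 133 131 117
207 218 215 210 201 205 203 203 210 216 221 225 228 229 230 235 174 133 135 129 125 131 140 120 109
```

The knife is now inside the well: its silhouette is cut by the near mouth edge at row 203.5 and there's no side force. I'll go down to the floor, release and retreat along the gripper axis.

Call:
apply_moves([
  {"translation": [0,0,-0.03],"rotation": [0,0,0]},
  {"translation": [0,0,-0.06],"rotation": [0,0,0]},
  {"translation": [0,0,-0.08],"rotation": [0,0,0]},
  {"translation": [0,0,-0.1],"rotation": [0,0,0]},
  {"translation": [0,0,-0.11],"rotation": [0,0,0]},
  {"translation": [0,0,-0.11],"rotation": [0,0,0]},
  {"translation": [0,0,-0.11],"rotation": [0,0,0]},
  {"translation": [0,0,-0.11],"rotation": [0,0,0]},
  {"translation": [0,0,-0.11],"rotation": [0,0,0]},
  {"translation": [0,0,-0.11],"rotation": [0,0,0]},
])

```text
t: 16.68
eef_pos: [0.5689, 0.0284, 0.1387]
ee_rot: [-3.141, -0.435, -0.151]
force: [-0.0, -1.1, -0.3]
width: 0.0258
gripper_force: 3.0
```

Call:
apply_moves([
  {"translation": [0,0,0],"rotation": [0,0,0]},
  {"translation": [0,0,0],"rotation": [0,0,0]},
  {"translation": [0,0,0],"rotation": [0,0,0]},
  {"translation": [0,0,0],"rotation": [0,0,0]},
  {"translation": [0,0,0],"rotation": [0,0,0]},
  {"translation": [0,0,0],"rotation": [0,0,0]},
  {"translation": [0,0,0],"rotation": [0,0,0]},
  {"translation": [-0.02,0,0.04],"rotation": [0,0,0]},
  {"translation": [-0.04,0.01,0.09],"rotation": [0,0,0]},
  {"translation": [-0.08,0.01,0.18],"rotation": [0,0,0]},
], jaw=-0.2)

```text
t: 17.52
eef_pos: [0.5477, 0.0302, 0.1816]
ee_rot: [3.139, -0.431, -0.15]
force: [0.5, -0.2, 0.8]
width: 0.0521
gripper_force: 0.0
```

Call:
apply_moves([
  {"translation": [-0.06,0.01,0.14],"rotation": [0,0,0]},
  {"translation": [-0.12,0.02,0.28],"rotation": [0,0,0]},
  {"translation": [-0.18,0.03,0.4],"rotation": [0,0,0]},
  {"translation": [-0.24,0.03,0.45],"rotation": [0,0,0]},
  {"translation": [-0.3,0.03,0.45],"rotation": [0,0,0]},
  {"translation": [-0.35,0.1,0.45],"rotation": [0.03,0.2,0]},
  {"translation": [-0.4,0.2,0.45],"rotation": [0.06,0.4,0]},
  {"translation": [-0.4,0.35,0.45],"rotation": [0.09,0.6,0]},
  {"translation": [-0.4,0.5,0.45],"rotation": [0.12,0.8,0]},
  {"translation": [-0.4,0.6,0.45],"rotation": [0.12,0.82,0]},
])

```text
t: 18.35
eef_pos: [0.4507, 0.1845, 0.2951]
ee_rot: [3.139, 0.007, -0.151]
force: [1.8, 0.5, 0.4]
width: 0.0528
gripper_force: 0.0
```

Run:
```python
from look import *
s=look("pics/k5.png"); print(s['q'].round(2))
h=cv2.cvtColor(cv2.imread("pics/k5_s.png"),cv2.COLOR_BGR2HSV)
for v in range(152,208,2): print(v,' '.join(('%3d'%h[v,u,2] if h[v,u,1]>95 else ' ##') for u in range(284,312)))
m=camera_model('side')
w=np.array([.5555,.031,0]);
for z in(.046,.104,.204): print(z,w2p(m,w+[0,0,z]))
```

```text
18.35 tcp [0.4507 0.1845 0.2951] pitch 89.6 face -164.1 w 0.0528 0.0 F [1.8 0.5 0.4]
(375, 800, 3)
[ 0.79 -0.   -0.22 -0.   -1.35  0.63]
152  ##  ##  ##  ##  ##  ##  ##  ##  ##  ##  ##  ##  ##  ##  ##  ##  ##  ##  ##  ##  ##  ##  ##  ##  ##  ##  ##  ##
154  ##  ##  ##  ##  ##  ##  ##  ##  ##  ##  ##  ##  ##  ##  ##  ##  ##  ##  ##  ##  ##  ##  ##  ##  ##  ##  ##  ##
156  ##  ##  ##  ##  ##  ##  ##  ##  ##  ##  ##  ##  ##  ##  ##  ##  ##  ##  ##  ##  ##  ##  ##  ##  ##  ##  ##  ##
158  ##  ##  ##  ##  ##  ##  ##  ##  ##  ##  ##  ##  ##  ##  ##  ##  ##  ##  ##  ##  ##  ##  ##  ##  ##  ##  ##  ##
160  ##  ##  ##  ##  ##  ##  ##  ##  ##  ##  ##  ##  ##  ##  ##  ##  ##  ##  ##  ##  ##  ##  ##  ##  ##  ##  ##  ##
162  ##  ##  ##  ##  ##  ##  ##  ##  ##  ##  ##  ##  ##  ##  ##  ##  ##  ##  ##  ##  ##  ##  ##  ##  ##  ##  ##  ##
164  ##  ##  ##  ##  ##  ##  ##  ##  ##  ##  ##  ##  ##  ##  ##  ##  ##  ##  ##  ##  ##  ##  ##  ##  ##  ##  ##  ##
166  ##  ##  ##  ##  ##  ##  ##  ##  ##  ##  ##  ##  ##  ##  ##  ##  ##  ##  ##  ##  ##  ##  ##  ##  ##  ##  ##  ##
168  ##  ##  ##  ##  ##  ##  ##  ##
[... 1795 characters left out ...]
9 219 211 208 216 223 150
200  ## 187 208 209 212 211 212 204 131  ##  ##  ##  ##  ##  ##  ##  ##  ## 147 176 215 219 215 205 208 217 159 109
202  ## 203 209 214 214 212 211 177 150  ##  ##  ##  ##  ##  ##  ##  ##  ## 123 207 223 216 205 208 217 202 135 103
204 201 211 212 211 212 207 204 204 201 207 214 217 200 200 200 175 131 128 191 222 220 207 204 214 222 160 111 103
206 209 208 214 212 208 195 195 200 202 204 208 216 219 225 222 224 226 224 224 222 213 201 210 219 201 133 105 106
0.046 (np.float64(298.73843246168656), np.float64(214.48447340852186))
0.104 (np.float64(297.37662550355543), np.float64(199.0877244235475))
0.204 (np.float64(294.7485232773197), np.float64(169.37409280887618))
```

The knife is in its well and stable, leaning about 0.19 rad, which is within tolerance. Now I'll check the scraper, slot and rolls numerically between the two fixed views.

Run:
```python
from h import *
m=camera_model('side');t=camera_model('top')
print('slot side',p2w(m,291.75,218.7,.104),'rule well side',p2w(m,270+(536-400)/4,160+95/4,.104),'knife well side',p2w(m,297.4,199.5,.104))
print('roll tips',[p2w(t,u,v,.325).round(3) for u,v in((280,148),(262,153),(245,133),(222,138))])
for n,p in dict(tail=(.4552,.2423,.058),edge=(.4378,.408,.048)).items(): print(n,w2p(m,p))
# handle centre line from both start pictures: dark brown pixels
a=cv2.imread("pics/top0.png");h=cv2.cvtColor(a,cv2.COLOR_BGR2HSV);k=np.zeros(h.shape[:2],bool);k[200:222,218:256]=True
mk=k&(h[...,1]>90)&(h[...,2]<150);p=np.argwhere(mk)[:,::-1].astype(np.float32)
vx,vy,x0,y0=cv2.fitLine(p,cv2.DIST_L2,0,.01,.01).ravel();s=(p-[x0,y0])@[vx,vy];e=[(x0+vx*q,y0+vy*q) for q in(s.min()-.5,s.max()+.5)]
print('handle top',len(p),e,[p2w(t,*q,.054).round(4) for q in e])
b=cv2.imread("pics/side0.png");h=cv2.cvtColor(b,cv2.COLOR_BGR2HSV);k[:]=False;k[272:322,328:352]=True
mk=k&(h[...,1]>90)&(h[...,2]<150);p=np.argwhere(mk)[:,::-1].astype(np.float32)
vx,vy,x0,y0=cv2.fitLine(p,cv2.DIST_L2,0,.01,.01).ravel();s=(p-[x0,y0])@[vx,vy];e=[(x0+vx*q,y0+vy*q) for q in(s.min()-.5,s.max()+.5)]
print('handle side',len(p),e,[p2w(m,*q,.054).round(4) for q in e])
```

```text
slot side [0.56689332 0.10322652 0.104     ] rule well side [ 0.5394129  -0.03146163  0.104     ] knife well side [0.55537661 0.0326178  0.104     ]
roll tips [array([0.604, 0.125, 0.325]), array([0.589, 0.176, 0.325]), array([0.647, 0.226, 0.325]), array([0.631, 0.291, 0.325])]
tail (np.float64(338.5517427799124), np.float64(274.6717559803969))
edge (np.float64(351.0424651805899), np.float64(346.614689549756))
handle top 64 [(np.float32(223.42143), np.float32(210.43588)), (np.float32(251.72937), np.float32(206.70978))] [array([0.4422, 0.3422, 0.054 ]), array([0.4565, 0.2446, 0.054 ])]
handle side 351 [(np.float32(336.39282), np.float32(275.61435)), (np.float32(345.04388), np.float32(317.70697))] [array([0.4602, 0.2419, 0.054 ]), array([0.4464, 0.3485, 0.054 ])]
```

Call:
apply_moves([
  {"translation": [0,0.1,-0.1],"rotation": [0,0,-0.2]},
  {"translation": [0,0.2,-0.2],"rotation": [0,0,-0.4]},
  {"translation": [0,0.3,-0.3],"rotation": [0,0,-0.6]},
  {"translation": [0,0.42,-0.4],"rotation": [0,0,-0.8]},
  {"translation": [0,0.42,-0.5],"rotation": [0,0,-1]},
  {"translation": [0,0.42,-0.6],"rotation": [0,0,-1]},
  {"translation": [0,0.42,-0.6],"rotation": [0,0,-1]},
  {"translation": [0,0.42,-0.6],"rotation": [0,0,-1]},
  {"translation": [0,0.42,-0.6],"rotation": [0,0,-1]},
  {"translation": [0,0.42,-0.6],"rotation": [0,0,-1]},
])

```text
t: 19.28
eef_pos: [0.4497, 0.2863, 0.148]
ee_rot: [-3.141, -0.001, -0.674]
force: [0.9, -0.0, 0.5]
width: 0.0524
gripper_force: 0.0
```

Call:
apply_moves([
  {"translation": [0,0,0],"rotation": [0,0,-0.2]},
  {"translation": [0,0,0],"rotation": [0,0,-0.4]},
  {"translation": [0,0,0],"rotation": [0,0,-0.6]},
  {"translation": [0,0,0],"rotation": [0,0,-0.8]},
  {"translation": [0,0,0],"rotation": [0,0,-1]},
  {"translation": [0,0,0],"rotation": [0,0,-1]},
  {"translation": [0,0,0],"rotation": [0,0,-1]},
  {"translation": [0,0,0],"rotation": [0,0,-1]},
  {"translation": [0,0,0],"rotation": [0,0,-1]},
  {"translation": [0,0,0],"rotation": [0,0,-1]},
])

```text
t: 20.12
eef_pos: [0.4488, 0.2858, 0.1462]
ee_rot: [3.14, -0.0, -1.196]
force: [-0.9, -0.5, -0.0]
width: 0.0527
gripper_force: 0.0
```

Call:
apply_moves([
  {"translation": [0.01,0.03,0],"rotation": [0,0,-0.2]},
  {"translation": [0.01,0.03,-0.1],"rotation": [0,0,-0.4]},
  {"translation": [0.01,0.03,-0.2],"rotation": [0,0,-0.47]},
  {"translation": [0.01,0.03,-0.3],"rotation": [0,0,-0.47]},
  {"translation": [0.01,0.03,-0.38],"rotation": [0,0,-0.47]},
  {"translation": [0.01,0.03,-0.44],"rotation": [0,0,-0.47]},
  {"translation": [0.01,0.03,-0.48],"rotation": [0,0,-0.47]},
  {"translation": [0.01,0.03,-0.49],"rotation": [0,0,-0.47]},
  {"translation": [0.01,0.03,-0.49],"rotation": [0,0,-0.47]},
  {"translation": [0.01,0.03,-0.49],"rotation": [0,0,-0.47]},
])

```text
t: 20.95
eef_pos: [0.4517, 0.2938, 0.0241]
ee_rot: [3.14, 0.0, -1.443]
force: [0.6, 0.0, -0.2]
width: 0.0522
gripper_force: 0.0
```

Call:
apply_moves([
  {"translation": [0,0,0],"rotation": [0,0,0]},
  {"translation": [0,0,0],"rotation": [0,0,0]},
  {"translation": [0,0,0],"rotation": [0,0,0]},
  {"translation": [0,0,0],"rotation": [0,0,0]},
  {"translation": [0,0,0],"rotation": [0,0,0]},
  {"translation": [0,0,0],"rotation": [0,0,0]},
  {"translation": [0,0,0],"rotation": [0,0,0]},
  {"translation": [0,0,0],"rotation": [0,0,0]},
  {"translation": [0,0,0],"rotation": [0,0,0]},
  {"translation": [0,0,0],"rotation": [0,0,0]},
], jaw=1, newtons=8)

```text
t: 21.78
eef_pos: [0.4513, 0.2934, 0.0236]
ee_rot: [3.139, -0.0, -1.444]
force: [-2.1, -0.6, 5.3]
width: 0.0235
gripper_force: 8.0
```

The scraper is gripped. I'll lift it, loosen to 3 N so it swings down, and yaw toward the slot direction.

Call:
apply_moves([
  {"translation": [0,0,0.1],"rotation": [0,0,0]},
  {"translation": [0,0,0.22],"rotation": [0,0,0]},
  {"translation": [0,0,0.35],"rotation": [0,0,0]},
  {"translation": [0,0,0.5],"rotation": [0,0,0]},
  {"translation": [0,0,0.65],"rotation": [0,0,0]},
  {"translation": [0,0,0.75],"rotation": [0,0,0]},
  {"translation": [0,0,0.8],"rotation": [0,0,0]},
  {"translation": [0,0,0.8],"rotation": [0,0,0]},
  {"translation": [0,0,0.8],"rotation": [0,0,0]},
  {"translation": [0,0,0.8],"rotation": [0,0,0]},
])

```text
t: 22.62
eef_pos: [0.4505, 0.2928, 0.222]
ee_rot: [3.137, -0.001, -1.444]
force: [-1.2, -0.3, -0.2]
width: 0.024
gripper_force: 8.0
```

Call:
apply_moves([
  {"translation": [0,-0.05,0],"rotation": [0,0,0.2]},
  {"translation": [0,-0.1,0],"rotation": [0,0,0.4]},
  {"translation": [0,-0.2,0],"rotation": [0,0,0.6]},
  {"translation": [0,-0.3,0],"rotation": [0,0,0.8]},
  {"translation": [0,-0.4,0],"rotation": [0,0,1]},
  {"translation": [0,-0.4,0],"rotation": [0,0,1]},
  {"translation": [0,-0.4,0],"rotation": [0,0,1]},
  {"translation": [0,-0.4,0],"rotation": [0,0,1]},
  {"translation": [0,-0.4,0],"rotation": [0,0,1]},
  {"translation": [0,-0.4,0],"rotation": [0,0,1]},
], newtons=3)

```text
t: 23.45
eef_pos: [0.4511, 0.1938, 0.2228]
ee_rot: [3.138, -0.0, -0.92]
force: [0.7, -0.6, -0.9]
width: 0.0245
gripper_force: 3.0
```

Call:
apply_moves([
  {"translation": [0,-0.05,0],"rotation": [0,0,0.2]},
  {"translation": [0,-0.1,0],"rotation": [0,0,0.4]},
  {"translation": [0,-0.15,0],"rotation": [0,0,0.6]},
  {"translation": [0,-0.2,0],"rotation": [0,0,0.8]},
  {"translation": [0,-0.25,0],"rotation": [0,0,1]},
  {"translation": [0,-0.3,0],"rotation": [0,0,1]},
  {"translation": [0,-0.35,0],"rotation": [0,0,1]},
  {"translation": [0,-0.35,0],"rotation": [0,0,1]},
  {"translation": [0,-0.35,0],"rotation": [0,0,1]},
  {"translation": [0,-0.35,0],"rotation": [0,0,1]},
])

```text
t: 24.28
eef_pos: [0.4514, 0.1059, 0.2234]
ee_rot: [3.139, -0.0, -0.399]
force: [-0.8, 1.0, -0.8]
width: 0.0245
gripper_force: 3.0
```

Run:
```python
from look import *
s=look("pics/s3.png");print(s['q'].round(2))
m=camera_model('side');pv=s['eef_pos']+[0,0,.0325];print('pivot px',w2p(m,pv))
yaw=s['ee_rot'][2];f=np.array([np.cos(yaw),np.sin(yaw),0]);n=-f
for e in range(0,91,15):
    x=np.radians(e);print('lean',e,np.round(w2p(m,pv+.116*(n*np.sin(x)-[0,0,np.cos(x)])),1),np.round(w2p(m,pv+.05*(n*np.sin(x)-[0,0,np.cos(x)])),1))
# the blade is pale/bright, moved since k5 -> difference with start picture
a=cv2.imread("pics/s3_s.png").astype(int);b=cv2.imread("pics/k5_s.png").astype(int)
d=np.abs(a-b).max(2)>35; d=d.astype(np.uint8)
for v in range(140,300,6): 
    r=np.flatnonzero(d[v,200:460]); print(v,(r.min()+200,r.max()+200,len(r)) if len(r) else None)
```

```text
24.2833 tcp [0.4514 0.1059 0.2234] pitch 89.9 face -101.7 w 0.0245 3.0 F [-0.8  1.  -0.8]
(375, 800, 3)
[ 0.66 -0.01 -0.4   0.   -1.19  0.51]
pivot px (np.float64(338.49491979846186), np.float64(170.68925217539933))
lean 0 [337.9 208.1] [338.2 187.7]
lean 15 [349.7 210.1] [343.5 188.4]
lean 30 [361.  209.6] [348.6 188. ]
lean 45 [371.4 206.5] [353.  186.5]
lean 60 [380.1 200.8] [356.6 183.8]
lean 75 [386.4 192.8] [359.  180.1]
lean 90 [389.6 182.7] [360.  175.7]
140 (np.int64(317), np.int64(353), 31)
146 (np.int64(311), np.int64(360), 18)
152 (np.int64(304), np.int64(360), 17)
158 (np.int64(303), np.int64(359), 28)
164 (np.int64(305), np.int64(347), 31)
170 (np.int64(342), np.int64(355), 7)
176 (np.int64(330), np.int64(344), 4)
182 (np.int64(337), np.int64(347), 11)
188 (np.int64(343), np.int64(457), 35)
194 (np.int64(342), np.int64(453), 39)
200 (np.int64(339), np.int64(446), 31)
206 (np.int64(338), np.int64(445), 27)
212 (np.int64(337), np.int64(440), 15)
218 (np.int64(333), np.int64(366), 13)
224 (np.int64(331), np.int64(373), 22)
230 (np.int64(327), np.int64(459), 29)
236 (np.int64(328), np.int64(459), 35)
242 (np.int64(338), np.int64(457), 35)
248 (np.int64(338), np.int64(452), 33)
254 (np.int64(337), np.int64(368), 32)
260 (np.int64(361), np.int64(366), 6)
266 None
272 None
278 (np.int64(334), np.int64(341), 8)
284 (np.int64(334), np.int64(343), 10)
290 (np.int64(334), np.int64(344), 11)
296 (np.int64(335), np.int64(346), 12)
```

Call:
apply_moves([
  {"translation": [0.03,0,0.02],"rotation": [0,0,0.19]},
  {"translation": [0.06,0,0.04],"rotation": [0,0,0.38]},
  {"translation": [0.08,0,0.04],"rotation": [-0.04,-0.2,0.38]},
  {"translation": [0.1,0,0.04],"rotation": [-0.08,-0.4,0.38]},
  {"translation": [0.1,0,0.04],"rotation": [-0.08,-0.4,0.38]},
  {"translation": [0.1,0,0.04],"rotation": [-0.08,-0.4,0.38]},
  {"translation": [0.1,0,0.04],"rotation": [-0.08,-0.4,0.38]},
  {"translation": [0.1,0,0.04],"rotation": [-0.08,-0.4,0.38]},
  {"translation": [0.1,0,0.04],"rotation": [-0.08,-0.4,0.38]},
  {"translation": [0.1,0,0.04],"rotation": [-0.08,-0.4,0.38]},
])

```text
t: 25.22
eef_pos: [0.477, 0.1062, 0.2337]
ee_rot: [-3.122, -0.212, -0.2]
force: [0.5, -0.1, -0.3]
width: 0.0245
gripper_force: 3.0
```

Call:
apply_moves([
  {"translation": [0.03,0,0],"rotation": [-0.04,-0.2,0]},
  {"translation": [0.06,0,0],"rotation": [-0.08,-0.4,0]},
  {"translation": [0.1,0,0],"rotation": [-0.12,-0.58,0]},
  {"translation": [0.1,0,0],"rotation": [-0.12,-0.58,0]},
  {"translation": [0.1,0,0],"rotation": [-0.12,-0.58,0]},
  {"translation": [0.1,0,0],"rotation": [-0.12,-0.58,0]},
  {"translation": [0.1,0,0],"rotation": [-0.12,-0.58,0]},
  {"translation": [0.1,0,0],"rotation": [-0.12,-0.58,0]},
  {"translation": [0.1,0,0],"rotation": [-0.12,-0.58,0]},
  {"translation": [0.1,0,0],"rotation": [-0.12,-0.58,0]},
])

```text
t: 26.05
eef_pos: [0.5017, 0.1061, 0.2338]
ee_rot: [-3.124, -0.522, -0.199]
force: [-1.1, -0.5, -0.3]
width: 0.0246
gripper_force: 3.0
```

Run:
```python
from look import *
s=look("pics/s4.png");print(s['q'].round(2))
```

```text
26.05 tcp [0.5017 0.1061 0.2338] pitch 60.1 face -9.4 w 0.0246 3.0 F [-1.1 -0.5 -0.3]
(375, 800, 3)
[ 0.88 -0.23 -0.93  0.71 -0.72 -0.01]
```

Call:
apply_moves([
  {"translation": [0.05,0,0],"rotation": [0,0,0]},
  {"translation": [0.1,0,0],"rotation": [0,0,0]},
  {"translation": [0.15,0,0],"rotation": [0,0,0]},
  {"translation": [0.2,0,-0.01],"rotation": [0,0,0]},
  {"translation": [0.22,0,-0.02],"rotation": [0,0,0]},
  {"translation": [0.22,0,-0.03],"rotation": [0,0,0]},
  {"translation": [0.22,0,-0.03],"rotation": [0,0,0]},
  {"translation": [0.22,0,-0.03],"rotation": [0,0,0]},
  {"translation": [0.22,0,-0.03],"rotation": [0,0,0]},
  {"translation": [0.22,0,-0.03],"rotation": [0,0,0]},
])

```text
t: 26.98
eef_pos: [0.5559, 0.1059, 0.2262]
ee_rot: [-3.124, -0.523, -0.198]
force: [0.8, -0.7, -0.7]
width: 0.0242
gripper_force: 3.0
```

Run:
```python
from look import *
s=look("pics/s5.png",side=(250,350,130,250),top=(270,330,140,180));print(s['q'].round(2))
h=cv2.cvtColor(cv2.imread("pics/s5_s.png"),cv2.COLOR_BGR2HSV)
for v in range(186,234,2): print(v,' '.join(('%3d'%h[v,u,2] if h[v,u,1]>95 else ' ##') for u in range(278,312)))
m=camera_model('side');print('slot',w2p(m,(.566,.1025,.104)))
```

```text
26.9833 tcp [0.5559 0.1059 0.2262] pitch 60.0 face -9.3 w 0.0242 3.0 F [ 0.8 -0.7 -0.7]
(600, 800, 3)
[ 0.74 -0.12 -0.87  0.75 -0.61  0.05]
186  ##  ##  ##  ##  ##  ##  ##  ##  ##  ##  ##  ##  ##  ##  ##  79  84  83  79  82  79  79 135 154 154 154 155 156 152 146 180 189  ##  ##
188  ##  ##  ##  ##  ##  ##  ##  ##  ##  ##  ##  ##  ##  ##  ##  ##  ##  82  85  80  84  95 185 209 218 220 222 221 223 219 216 219 219 220
190  ##  ##  ##  ##  ##  ##  ##  ##  ##  ##  ##  ##  ##  ##  ##  ##  89  85  86  83  79  70 152 210 222 220 221 222 221 222 219 218 218 220
192  ##  ##  ##  ##  ##  ##  ##  ##  ##  ## 204 171  ##  ##  ##  ##  92  92  86  88  84  81 127 214 222 222 221 223 222 221 219 217 216 222
194  ##  ##  ##  ##  ##  ##  ##  ##  ##  ## 215 223 145  ##  ##  ##  ##  ##  ##  87  85  ##  ## 216 230 227 226 226 224 221 219 215 215 221
196  ##  ##  ##  ##  ##  ##  ##  ##  ## 207 214 222 203  ##  ##  ##  ##  ##  ##  ##  ##  ##  ## 146 161 138 170 220 225 220 218 215 220 207
198  ##  ##  ##  ##  ##  ##  ##  ## 207 215 215 219 220 176  ##  ##  ##  ##  ##  ##  ##  ##  ##  ## 150 161 208 223 223 
[... 1767 characters left out ...]
 230 234 229 224 220 218 155 217 232 172 116 107 109 110 107  90  86  85
226 219 219 204 198 200 209 207 191 140 114 109 116 112 106 124 218 234 231 226 219 220 157 214 230 218 141 108 108 110 112 101  84  81  ##
228  ##  ## 197 199 204 213 197 173 128 114 114 116 106 122 197 231 231 227 222 220 219 224 227 232 155 108 107 110 108 108  90  90  88  ##
230 216 205 196 204 215 216 217 223 226 228 228 231 228 229 233 231 226 222  ##  ##  ## 219 230 173 111 108 110 110 110 100  88 105  ##  ##
232 138 143 147 149 150 153 159 140 152 174 179 189 209 222 225 228 227 224 223 209 222 230 218 140 105 106 111 110 109  90  84  85  ##  ##
slot (np.float64(292.1197695947066), np.float64(218.4843251955968))
```

View pics/s5.png

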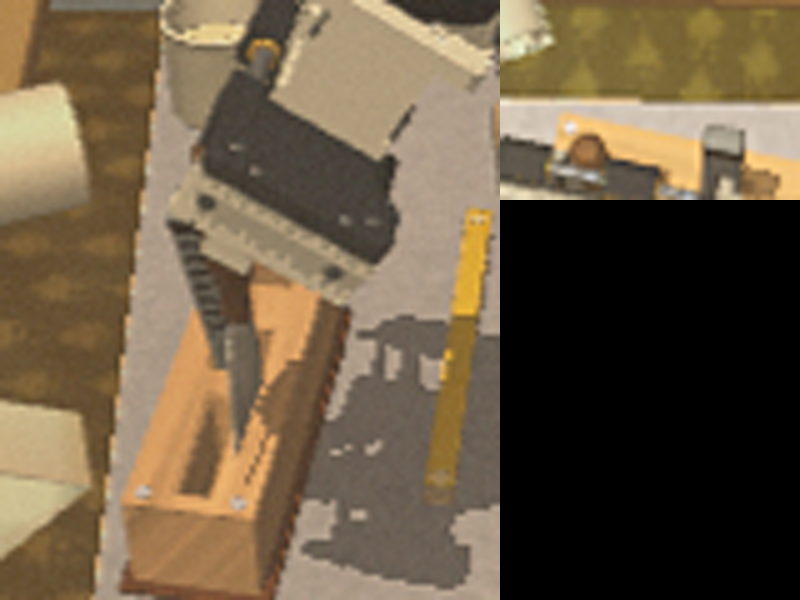

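The side view shows the scraper hanging nearly vertical. Its blade-edge corners are at about (297.6,220) and (303,204.4), beside the slot, whose mouth centre is near (291.5,219). I'll compute the shift.

Run:
```python
from h import *
m=camera_model('side')
print('slot',p2w(m,291.3,219,.104), 'ends',p2w(m,288.3,228.5,.104),p2w(m,293.8,209.3,.104))
for z in(.12,.13,.14): 
    a,b=p2w(m,297.6,220.2,z),p2w(m,303,204.4,z);print(z,(a+b)/2,np.linalg.norm(a-b),np.degrees(np.arctan2(a[0]-b[0],a[1]-b[1])))
```

```text
slot [0.56797244 0.10424072 0.104     ] ends [0.57368879 0.13635056 0.104     ] [0.56326563 0.06958186 0.104     ]
0.12 [0.5445261  0.09661761 0.12      ] 0.0567372425938575 11.90114710801992
0.13 [0.54361067 0.10672058 0.13      ] 0.05584415330041098 11.901147108019982
0.14 [0.54269525 0.11682355 0.14      ] 0.05495106400696458 11.90114710802002
```

Run:
```python
from t import *
q0=get_state()['q']
for z in(.22,.18,.16,.142):
  for pt in(60,64,68):
    Rt=tool(-9.3,pt,-1);pv=np.array([.5795,.103,z])-.0325*tool(-9.3,60,-1).apply([0,0,1])
    b=ik(p,pv+.0325*Rt.apply([0,0,1]),Rt,q0,1);print(z,pt,b[0][0],b[1].round(2))
```

```text
[ 2.000e-04  1.996e-01  6.012e-01 -5.000e-04  4.637e-01  4.024e-01
 -1.918e-01] 2.8611790169386087e-05 [3.4304 2.4744 1.7289 0.2956 0.1575 0.0829 0.0361]
0.22 60 0.0 [ 0.69 -0.07 -0.85  0.77 -0.57  0.1 ]
0.22 64 0.0 [ 0.7  -0.05 -0.75  0.59 -0.65  0.27]
0.22 68 0.0 [ 0.69 -0.02 -0.65  0.44 -0.73  0.42]
0.18 60 0.0 [ 0.62 -0.03 -0.95  0.96 -0.44 -0.05]
0.18 64 0.0 [ 0.67 -0.01 -0.84  0.7  -0.53  0.17]
0.18 68 0.0 [ 0.68  0.02 -0.73  0.5  -0.62  0.35]
0.16 60 0.0 [ 0.55 -0.01 -0.99  1.11 -0.38 -0.16]
0.16 64 0.0 [ 0.64  0.01 -0.89  0.78 -0.47  0.1 ]
0.16 68 0.0 [ 0.67  0.04 -0.78  0.55 -0.56  0.3 ]
0.142 60 0.008 [ 0.5   0.02 -1.02  1.24 -0.33 -0.24]
0.142 64 0.0 [ 0.61  0.04 -0.93  0.88 -0.41  0.01]
0.142 68 0.0 [ 0.65  0.06 -0.81  0.6  -0.5   0.25]
```

Call:
apply_moves([
  {"translation": [0.03,-0.004,0],"rotation": [0,0,0]},
  {"translation": [0.06,-0.008,0],"rotation": [0,0,0]},
  {"translation": [0.094,-0.012,0],"rotation": [0,0,0]},
  {"translation": [0.094,-0.012,0],"rotation": [0,0,0]},
  {"translation": [0.094,-0.012,-0.02],"rotation": [0,0,0]},
  {"translation": [0.094,-0.012,-0.04],"rotation": [0,0,0]},
  {"translation": [0.094,-0.012,-0.06],"rotation": [0,0,0]},
  {"translation": [0.094,-0.012,-0.08],"rotation": [0,0,0]},
  {"translation": [0.094,-0.012,-0.1],"rotation": [0,0,0]},
  {"translation": [0.094,-0.012,-0.12],"rotation": [0,0,0]},
])

```text
t: 27.92
eef_pos: [0.5795, 0.1028, 0.1952]
ee_rot: [-3.125, -0.522, -0.198]
force: [0.0, 1.1, -1.0]
width: 0.0243
gripper_force: 3.0
```

Run:
```python
from look import *
s=look("pics/s6.png")
h=cv2.cvtColor(cv2.imread("pics/s6_s.png"),cv2.COLOR_BGR2HSV)
for v in range(196,234,2): print(v,' '.join(('%3d'%h[v,u,2] if h[v,u,1]>95 else ' ##') for u in range(278,306)))
```

```text
27.9167 tcp [0.5795 0.1028 0.1952] pitch 60.1 face -9.4 w 0.0243 3.0 F [ 0.   1.1 -1. ]
(375, 800, 3)
196  ##  ##  ##  ##  ##  ##  ##  76  80  77  79  76 109  ##  ##  ##  ##  ##  ##  ##  ##  ##  ##  ##  ##  ##  ##  ##
198  ##  ##  ##  ##  ##  ##  ##  ##  86  89  77  81  95 149  ##  ##  ##  ##  ##  ##  ##  ##  ##  ##  ##  ##  ##  ##
200  ##  ##  ##  ##  ##  ##  ##  ##  93  90  88  89  81 129  ##  ##  ##  ##  ##  ##  ##  ##  ##  ## 150 176  ##  ##
202  ##  ##  ##  ##  ##  ##  ## 165 103  81  85  78  80  ## 145  ##  ##  ##  ##  ##  ##  ##  ##  ## 129 138 133 130
204  ##  ##  ##  ##  ##  ## 208 220 222 154  ##  ##  ##  ## 136 201 221 226 211 153 127 119  ##  ## 125 140 138 126
206  ##  ##  ##  ##  ## 205 215 217 227 154  ##  ##  ##  ##  ## 199 225 157 127 136 139 140 141 140 140 137 134 126
208  ##  ##  ##  ## 193 216 216 221 197  ##  ##  ##  ##  ##  ## 116 130 132 139 138 141 142 144 137 139 138 128 128
210  ##  ##  ##  ## 208 216 216 220  ##  ##  ##  ##  ##  ##  ##  ## 133 136 136 131 131 142 138 138 130 124 122 132
212  ##  ##  ## 210 216 217 219 220 180  ##  ##  ##  ##  ##  ##  ## 13
[... 505 characters left out ...]
 110
222 219 218 218 216 206 197 205 216 196 165  ##  ##  ## 105 106 135 204 232 232 228 220 219 223 163 134 137 115 105
224 216 219 216 199 195 203 209 191 186 147  ##  ## 105 107 106 166 229 235 230 224 220 220 158 134 138 124 105 105
226 219 220 204 197 198 207 207 188 142 116  ##  ## 107 106 122 219 235 233 227 222 220 225 167 135 129 116 108 110
228  ##  ## 202 198 205 213 198 173 129 115  ## 116 109 122 198 237 177 129 129 125 122 131 135 141 118 112 109 111
230 222 202 200 205 214 214 219 223 227 228 231 232 231 232 233 235 174 137  ##  ##  ## 124 137 123 114 113 107 110
232 139 141 152 151 150 156 157 138 154 174 184 191 209 219 223 228 227 228 225 211 228 235 224 146 107 108 111 110
```

The blade is entering the slot, with its near corner at (288,228) inside the mouth and no force. I'll go down further while easing the pitch to 64°.

Call:
apply_moves([
  {"translation": [0,0,-0.02],"rotation": [0,0,0]},
  {"translation": [0,0,-0.04],"rotation": [0,0,0]},
  {"translation": [-0.002,0,-0.06],"rotation": [0.006,0.03,0]},
  {"translation": [-0.003,0,-0.08],"rotation": [0.012,0.06,0]},
  {"translation": [-0.005,0,-0.1],"rotation": [0.018,0.09,0]},
  {"translation": [-0.008,0,-0.12],"rotation": [0.026,0.13,0]},
  {"translation": [-0.008,0,-0.14],"rotation": [0.026,0.13,0]},
  {"translation": [-0.008,0,-0.16],"rotation": [0.026,0.13,0]},
  {"translation": [-0.008,0,-0.18],"rotation": [0.026,0.13,0]},
  {"translation": [-0.008,0,-0.18],"rotation": [0.026,0.13,0]},
])

```text
t: 28.85
eef_pos: [0.5769, 0.1023, 0.1494]
ee_rot: [-3.126, -0.452, -0.198]
force: [-0.4, 0.4, -0.6]
width: 0.0241
gripper_force: 3.0
```

Run:
```python
from look import *
s=look("pics/s7.png")
h=cv2.cvtColor(cv2.imread("pics/s7_s.png"),cv2.COLOR_BGR2HSV)
for v in range(202,234,2): print(v,' '.join(('%3d'%h[v,u,2] if h[v,u,1]>95 else ' ##') for u in range(278,306)))
```

```text
28.85 tcp [0.5769 0.1023 0.1494] pitch 64.1 face -9.3 w 0.0241 3.0 F [-0.4  0.4 -0.6]
(375, 800, 3)
202  ##  ##  ##  ##  ##  ##  ##  ##  ##  ##  ##  ##  ##  ##  ##  ##  ##  ##  ##  ##  ##  ##  ##  ##  ##  ##  ##  ##
204  ##  ##  ##  ##  ##  ##  ##  ##  ##  ##  ##  ##  ##  ##  ##  ##  ##  ##  ##  ##  ##  ##  ##  ##  ##  ##  ##  ##
206  ##  ##  ##  ##  ## 214 170  ##  ##  ##  ##  ##  ##  ##  ##  ##  ##  ##  ##  ##  ##  ##  ##  ##  ##  ##  ##  ##
208  ##  ##  ##  ## 197 215 221 171 103  74  75  78  ##  ##  ##  ##  ##  ##  ##  ##  ##  ##  ##  ##  ##  ##  ##  ##
210  ##  ##  ##  ## 213 217 219 221 225 141  79  74  76  81  76 122 143  ##  ##  ##  ##  ##  ##  ##  ##  ##  ##  ##
212  ##  ##  ## 207 216 216 218 220 219 156  97  78  81  82  ##  ## 128 144 146 133 141 154  ##  ##  ##  ##  ##  ##
214  ##  ## 206 215 217 219 217 214 203 180 113  81  88  89  82  78  ## 144 136 139 145 140 136 132 125 133  ##  ##
216  ## 196 214 216 219 218 205 200 201 214 155  98  ##  83  89  ##  ## 118 129 143 138 136 136 127 126 132 133 133
218  ## 207 218 219 218 212 199 198 207 212 189 161  ##  ##  ##  ##  ## 
[... 155 characters left out ...]
 114
222 217 218 219 217 207 199 203 212 196 168 126  ##  ##  ##  ##  ## 203 174 146 138 133 126 134 131 137 133 115 108
224 217 220 215 204 197 204 210 193 188 133 106  ##  ##  ##  ## 164 228 235 237 172 126 122 214 235 236 178 118 103
226 220 218 202 198 198 207 209 190 141 111 112 127  ##  ##  ## 219 236 237 168 130 130 130 131 133 132 111 108 107
228  ##  ## 199 200 205 209 196 178 130 115 115 116  ##  ## 196 233 234 232 167 131 134 134 138 142 118 109 111 109
230 216 202 199 208 215 214 219 223 226 228 229 232 231 234 238 237 171 123  ##  ##  ##  ## 136 122 108 110 107 113
232 140 141 149 148 149 155 158 138 152 175 182 196 153 139 144 139 134 136 137 133 135 141 134 115 108 109 112 111
```

The blade is 45 mm into the slot. I'll go down the last bit, release, retreat and head for the rule.

Call:
apply_moves([
  {"translation": [0,0,-0.01],"rotation": [0,0,0]},
  {"translation": [0,0,-0.02],"rotation": [0,0,0]},
  {"translation": [0,0,-0.03],"rotation": [0,0,0]},
  {"translation": [0,0,-0.03],"rotation": [0,0,0]},
  {"translation": [0,0,-0.03],"rotation": [0,0,0]},
  {"translation": [0,0,-0.03],"rotation": [0,0,0]},
  {"translation": [0,0,-0.03],"rotation": [0,0,0]},
  {"translation": [0,0,-0.03],"rotation": [0,0,0]},
  {"translation": [0,0,-0.03],"rotation": [0,0,0]},
  {"translation": [0,0,-0.03],"rotation": [0,0,0]},
])

```text
t: 29.78
eef_pos: [0.5778, 0.1029, 0.1435]
ee_rot: [-3.124, -0.453, -0.198]
force: [-0.7, -0.2, 0.2]
width: 0.0242
gripper_force: 3.0
```

Call:
apply_moves([
  {"translation": [0,0,0],"rotation": [0,0,0]},
  {"translation": [0,0,0],"rotation": [0,0,0]},
  {"translation": [0,0,0],"rotation": [0,0,0]},
  {"translation": [0,0,0],"rotation": [0,0,0]},
  {"translation": [0,0,0],"rotation": [0,0,0]},
  {"translation": [0,0,0],"rotation": [0,0,0]},
  {"translation": [-0.03,0.005,0.06],"rotation": [0,0,0]},
  {"translation": [-0.08,0.01,0.16],"rotation": [0,0,0]},
  {"translation": [-0.14,0.02,0.28],"rotation": [0,0,0]},
  {"translation": [-0.2,0.02,0.4],"rotation": [0,0,0]},
], jaw=-0.2)

```text
t: 30.62
eef_pos: [0.5265, 0.1078, 0.2436]
ee_rot: [-3.126, -0.451, -0.198]
force: [1.9, 0.3, 1.5]
width: 0.0527
gripper_force: 0.0
```

Call:
apply_moves([
  {"translation": [-0.1,0,0.1],"rotation": [0,0,0]},
  {"translation": [-0.2,-0.02,0.1],"rotation": [0.04,0.2,0]},
  {"translation": [-0.3,-0.1,0.1],"rotation": [0.08,0.4,0]},
  {"translation": [-0.4,-0.2,0.1],"rotation": [0.12,0.6,0]},
  {"translation": [-0.42,-0.35,0.1],"rotation": [0.17,0.85,0]},
  {"translation": [-0.42,-0.5,0.1],"rotation": [0.17,0.85,0]},
  {"translation": [-0.42,-0.65,0.05],"rotation": [0.17,0.85,0]},
  {"translation": [-0.42,-0.8,0],"rotation": [0.17,0.85,0]},
  {"translation": [-0.42,-0.8,0],"rotation": [0.17,0.85,0]},
  {"translation": [-0.42,-0.8,0],"rotation": [0.17,0.85,0]},
])

```text
t: 31.45
eef_pos: [0.4218, -0.0945, 0.2425]
ee_rot: [-3.126, 0.003, -0.204]
force: [-0.1, 0.6, 0.5]
width: 0.0525
gripper_force: 0.0
```

Run:
```python
from look import *
s=look("pics/s8.png");print(s['ee_rot'],s['q'].round(2))
m=camera_model('side');t=camera_model('top')
print('rule ends side',p2w(m,345.5,172,.055),p2w(m,337.75,227,.05))
S=cv2.imread("pics/s8_s.png");b=cv2.imread("pics/side0.png")
for i in(S,):
    h=cv2.cvtColor(i,cv2.COLOR_BGR2HSV);k=cv2.inRange(h,(20,150,120),(34,255,255));k[:165]=0;k[235:]=0;k[:,:325]=0;k[:,355:]=0
    p=np.argwhere(k)[:,::-1].astype(np.float32);print(len(p));
    vx,vy,x0,y0=cv2.fitLine(p,cv2.DIST_L2,0,.01,.01).ravel();q=(p-[x0,y0])@[vx,vy];e=[(x0+vx*a,y0+vy*a) for a in(q.min()-.5,q.max()+.5)];print('rule now',e,[p2w(m,*a,.052).round(4) for a in e])
# scraper handle: diff against k5 side (knife only)
d=(np.abs(S.astype(int)-cv2.imread("pics/k5_s.png").astype(int)).max(2)>40)
for v in range(150,232,4):
    r=np.flatnonzero(d[v,265:312])+265;print(v,(r.min(),r.max(),len(r)) if len(r) else None,end=' ')
for z in(.046,.104,.12,.212): print(z,np.round(w2p(m,(.567,.1035,z)),1))
```

```text
31.45 tcp [ 0.4218 -0.0945  0.2425] pitch 89.1 face 88.0 w 0.0525 0.0 F [-0.1  0.6  0.5]
(375, 800, 3)
[-3.12564980e+00  2.70611887e-03 -2.03729580e-01] [ 0.22 -0.08 -0.41 -0.02 -1.24  1.15]
rule ends side [ 0.41592314 -0.1413218   0.055     ] [0.44998002 0.08502543 0.05      ]
194
rule now [(np.float32(337.5858), np.float32(226.141)), (np.float32(345.86594), np.float32(171.32303))] [array([0.4504, 0.0838, 0.052 ]), array([ 0.4143, -0.1484,  0.052 ])]
150 (np.int64(310), np.int64(311), 2) 154 (np.int64(311), np.int64(311), 1) 158 None 162 None 166 None 170 None 174 None 178 None 182 None 186 (np.int64(276), np.int64(279), 4) 190 (np.int64(276), np.int64(281), 6) 194 (np.int64(275), np.int64(283), 9) 198 (np.int64(275), np.int64(285), 11) 202 (np.int64(276), np.int64(286), 11) 206 (np.int64(278), np.int64(288), 11) 210 (np.int64(280), np.int64(289), 10) 214 (np.int64(282), np.int64(290), 9) 218 (np.int64(283), np.int64(289), 7) 222 None 226 (np.int64(287), np.int64(288), 2) 230 None 0.046 [293.4 234.2]
0.104 [291.7 218.8]
0.12 [291.2 214.3]
0.212 [288.2 186.1]
```

The scraper rests on the floor (its top is at the expected row) with a small lean, and the knife is unchanged. Now I'll go over the rule, yawing −87°.

Call:
apply_moves([
  {"translation": [-0.01,-0.05,-0.1],"rotation": [-0.006,0.001,-0.2]},
  {"translation": [-0.01,-0.05,-0.2],"rotation": [-0.012,0.002,-0.4]},
  {"translation": [-0.01,-0.05,-0.3],"rotation": [-0.018,0.003,-0.6]},
  {"translation": [-0.01,-0.05,-0.3],"rotation": [-0.024,0.005,-0.8]},
  {"translation": [-0.01,-0.05,-0.3],"rotation": [-0.03,0.006,-1]},
  {"translation": [-0.01,-0.05,-0.3],"rotation": [-0.03,0.006,-1]},
  {"translation": [-0.01,-0.05,-0.3],"rotation": [-0.03,0.006,-1]},
  {"translation": [-0.01,-0.05,-0.3],"rotation": [-0.03,0.006,-1]},
  {"translation": [-0.01,-0.05,-0.3],"rotation": [-0.03,0.006,-1]},
  {"translation": [-0.01,-0.05,-0.3],"rotation": [-0.03,0.006,-1]},
])

```text
t: 32.38
eef_pos: [0.4205, -0.1044, 0.1688]
ee_rot: [-3.139, -0.004, -0.72]
force: [-0.2, -0.8, -1.4]
width: 0.0525
gripper_force: 0.0
```

Call:
apply_moves([
  {"translation": [0,0,-0.05],"rotation": [0,0,-0.2]},
  {"translation": [0,0,-0.1],"rotation": [0,0,-0.4]},
  {"translation": [0,0,-0.15],"rotation": [0,0,-0.6]},
  {"translation": [0,0,-0.2],"rotation": [0,0,-0.8]},
  {"translation": [0,0,-0.2],"rotation": [0,0,-1]},
  {"translation": [0,0,-0.2],"rotation": [0,0,-1]},
  {"translation": [0,0,-0.2],"rotation": [0,0,-1]},
  {"translation": [0,0,-0.2],"rotation": [0,0,-1]},
  {"translation": [0,0,-0.2],"rotation": [0,0,-1]},
  {"translation": [0,0,-0.2],"rotation": [0,0,-1]},
])

```text
t: 33.22
eef_pos: [0.4205, -0.1047, 0.1188]
ee_rot: [-3.139, -0.004, -1.244]
force: [-0.4, 0.2, 0.3]
width: 0.0527
gripper_force: 0.0
```

Call:
apply_moves([
  {"translation": [0,0,0],"rotation": [0,0,-0.2]},
  {"translation": [0,0,0],"rotation": [0,0,-0.4]},
  {"translation": [0,0,0],"rotation": [0,0,-0.6]},
  {"translation": [0,0,0],"rotation": [0,0,-0.8]},
  {"translation": [0,0,0],"rotation": [0,0,-0.9]},
  {"translation": [0,0,0],"rotation": [0,0,-0.9]},
  {"translation": [0,0,0],"rotation": [0,0,-0.9]},
  {"translation": [0,0,0],"rotation": [0,0,-0.9]},
  {"translation": [0,0,0],"rotation": [0,0,-0.9]},
  {"translation": [0,0,0],"rotation": [0,0,-0.9]},
])

```text
t: 34.05
eef_pos: [0.4202, -0.1047, 0.1185]
ee_rot: [-3.14, -0.003, -1.716]
force: [0.3, 1.2, 0.8]
width: 0.0525
gripper_force: 0.0
```

Run:
```python
from look import *
s=get_state();m=camera_model("wrist");w=grab_frame("wrist");print(s['eef_pos'],s['ee_rot'],s['q'].round(2))
h=cv2.cvtColor(w,cv2.COLOR_BGR2HSV);k=cv2.inRange(h,(20,150,90),(34,255,255))
for v in range(60,330,15):
    r=np.flatnonzero(k[v,250:400])+250;print(v,(r.min(),r.max(),len(r)) if len(r) else None,end=' ')
print()
for q in((.4305-.119*.153,-.034-.119*.988,.055),(.4192,-.107,.055)): print(w2p(m,q))
cv2.imwrite("pics/r1_w.png",w)
```

```text
[ 0.4202498  -0.1047018   0.11846191] [-3.14010726 -0.00344926 -1.71554395] [ 0.22  0.03 -0.62  0.   -0.92 -0.37]
60 None 75 None 90 None 105 None 120 None 135 None 150 None 165 (np.int64(317), np.int64(333), 6) 180 (np.int64(317), np.int64(332), 16) 195 (np.int64(317), np.int64(333), 17) 210 (np.int64(317), np.int64(332), 16) 225 (np.int64(317), np.int64(332), 16) 240 (np.int64(317), np.int64(332), 16) 255 (np.int64(317), np.int64(332), 16) 270 None 285 None 300 (np.int64(317), np.int64(331), 15) 315 (np.int64(317), np.int64(330), 14) 
(np.float64(325.3100421466396), np.float64(150.243442266675))
(np.float64(324.76072614841286), np.float64(201.1764725424963))
```

The rule is centred in the wrist view (u≈325) with its end at v≈160. I'll shift +7 mm along it, descend and grip.

Call:
apply_moves([
  {"translation": [0.004,0.028,-0.05],"rotation": [0,0,0]},
  {"translation": [0.004,0.028,-0.14],"rotation": [0,0,0]},
  {"translation": [0.004,0.028,-0.23],"rotation": [0,0,0]},
  {"translation": [0.004,0.028,-0.3],"rotation": [0,0,0]},
  {"translation": [0.004,0.028,-0.35],"rotation": [0,0,0]},
  {"translation": [0.004,0.028,-0.38],"rotation": [0,0,0]},
  {"translation": [0.004,0.028,-0.396],"rotation": [0,0,0]},
  {"translation": [0.004,0.028,-0.396],"rotation": [0,0,0]},
  {"translation": [0.004,0.028,-0.396],"rotation": [0,0,0]},
  {"translation": [0.004,0.028,-0.396],"rotation": [0,0,0]},
])

```text
t: 34.93
eef_pos: [0.4219, -0.0976, 0.0201]
ee_rot: [-3.139, -0.003, -1.716]
force: [0.7, -0.8, -0.3]
width: 0.0522
gripper_force: 0.0
```

Call:
apply_moves([
  {"translation": [0,0,0],"rotation": [0,0,0]},
  {"translation": [0,0,0],"rotation": [0,0,0]},
  {"translation": [0,0,0],"rotation": [0,0,0]},
  {"translation": [0,0,0],"rotation": [0,0,0]},
  {"translation": [0,0,0],"rotation": [0,0,0]},
  {"translation": [0,0,0],"rotation": [0,0,0]},
  {"translation": [0,0,0],"rotation": [0,0,0]},
  {"translation": [0,0,0],"rotation": [0,0,0]},
  {"translation": [0,0,0],"rotation": [0,0,0]},
  {"translation": [0,0,0],"rotation": [0,0,0]},
], jaw=1, newtons=12)

```text
t: 35.77
eef_pos: [0.4212, -0.0977, 0.0195]
ee_rot: [-3.14, -0.004, -1.717]
force: [-0.7, 0.2, 2.4]
width: 0.0152
gripper_force: 12.0
```

The rule is gripped (15 mm). I'll lift it high, loosen the grip so it swings down, and yaw back toward +x.

Call:
apply_moves([
  {"translation": [0,0,0.1],"rotation": [0,0,0]},
  {"translation": [0,0,0.22],"rotation": [0,0,0]},
  {"translation": [0,0,0.35],"rotation": [0,0,0]},
  {"translation": [0,0,0.48],"rotation": [0,0,0]},
  {"translation": [0,0,0.62],"rotation": [0,0,0]},
  {"translation": [0,0,0.76],"rotation": [0,0,0]},
  {"translation": [0,0,0.9],"rotation": [0,0,0]},
  {"translation": [0,0,1],"rotation": [0,0,0]},
  {"translation": [0,0,1],"rotation": [0,0,0]},
  {"translation": [0,0,1],"rotation": [0,0,0]},
])

```text
t: 36.6
eef_pos: [0.4218, -0.0975, 0.2705]
ee_rot: [-3.137, -0.002, -1.717]
force: [-0.0, 0.2, -1.4]
width: 0.0154
gripper_force: 12.0
```

Call:
apply_moves([
  {"translation": [0,0,0.07],"rotation": [0,0,0.15]},
  {"translation": [0,0,0.07],"rotation": [0,0,0.3]},
  {"translation": [0,0,0.07],"rotation": [0,0,0.45]},
  {"translation": [0,0,0.07],"rotation": [0,0,0.6]},
  {"translation": [0,0,0.07],"rotation": [0,0,0.75]},
  {"translation": [0,0,0.07],"rotation": [0,0,0.9]},
  {"translation": [0,0,0.07],"rotation": [0,0,1]},
  {"translation": [0,0,0.07],"rotation": [0,0,1]},
  {"translation": [0,0,0.07],"rotation": [0,0,1]},
  {"translation": [0,0,0.07],"rotation": [0,0,1]},
], newtons=3)

```text
t: 37.43
eef_pos: [0.4209, -0.0977, 0.2861]
ee_rot: [-3.142, -0.003, -1.195]
force: [0.5, 0.2, -0.6]
width: 0.0158
gripper_force: 3.0
```

Call:
apply_moves([
  {"translation": [0,0.02,0],"rotation": [0,0,0.18]},
  {"translation": [0,0.04,0],"rotation": [0,0,0.36]},
  {"translation": [0,0.08,0],"rotation": [0,0,0.54]},
  {"translation": [0,0.12,0],"rotation": [0,0,0.72]},
  {"translation": [0,0.16,0],"rotation": [0,0,0.9]},
  {"translation": [0,0.2,0],"rotation": [0,0,1]},
  {"translation": [0,0.22,0],"rotation": [0,0,1]},
  {"translation": [0,0.22,0],"rotation": [0,0,1]},
  {"translation": [0,0.22,0],"rotation": [0,0,1]},
  {"translation": [0,0.22,0],"rotation": [0,0,1]},
])

```text
t: 38.27
eef_pos: [0.4212, -0.043, 0.2868]
ee_rot: [-3.14, -0.003, -0.671]
force: [0.1, 0.1, -0.9]
width: 0.0153
gripper_force: 3.0
```

Call:
apply_moves([
  {"translation": [0.03,0,0],"rotation": [0,0,0.2]},
  {"translation": [0.06,0,0],"rotation": [0,0,0.4]},
  {"translation": [0.09,0,0],"rotation": [0,0,0.6]},
  {"translation": [0.12,0,0],"rotation": [0,0,0.8]},
  {"translation": [0.15,0,0],"rotation": [0,0,0.96]},
  {"translation": [0.15,0,0],"rotation": [0,0,0.96]},
  {"translation": [0.15,0,0],"rotation": [0,0,0.96]},
  {"translation": [0.15,0,0],"rotation": [0,0,0.96]},
  {"translation": [0.15,0,0],"rotation": [0,0,0.96]},
  {"translation": [0.15,0,0],"rotation": [0,0,0.96]},
])

```text
t: 39.1
eef_pos: [0.4584, -0.0428, 0.2871]
ee_rot: [-3.14, -0.004, -0.168]
force: [-0.5, 0.3, -0.3]
width: 0.0156
gripper_force: 3.0
```

```bash
cat > rl.py <<'E'
from look import *
def rule(name):
    s=look(name);print(s['ee_rot'].round(3));m=camera_model('side')
    S=cv2.imread(name.replace('.png','_s.png'));h=cv2.cvtColor(S,cv2.COLOR_BGR2HSV)
    k=cv2.inRange(h,(20,170,90),(34,255,255));k[:,:270]=0;k[:,400:]=0
    for v in range(60,240,6):
        r=np.flatnonzero(k[v])
        if len(r): print(v,(r.min(),r.max(),len(r)),end=' ')
    print()
    Rt=R.from_euler('xyz',s['ee_rot']);a=Rt.apply([0,0,1]);pv=s['eef_pos']-.03*a
    x=Rt.apply([1,0,0]);f=x-[0,0,x[2]];f/=np.linalg.norm(f)
    print('pivot',pv.round(4))
    for e in(-10,-5,0,5,10): 
        g=np.radians(e);n=f*np.sin(g)-[0,0,np.cos(g)];print(e,np.round(w2p(m,pv+.06*n),1),np.round(w2p(m,pv+.193*n),1),(pv+.193*n).round(3))
E
python3 -c "
from rl import *
rule('pics/r2.png')"
```

```text
39.1 tcp [ 0.4584 -0.0428  0.2871] pitch 89.8 face 12.8 w 0.0156 3.0 F [-0.5  0.3 -0.3]
(375, 800, 3)
[-3.14  -0.004 -0.168]

pivot [ 0.4583 -0.0428  0.3171]
-10 [337.2 133.8] [345.  175.1] [ 0.425 -0.037  0.127]
-5 [335.1 133.9] [339.  175.2] [ 0.442 -0.04   0.125]
0 [333.1 133.8] [333.  174.9] [ 0.458 -0.043  0.124]
5 [331.  133.6] [327.  174.2] [ 0.475 -0.046  0.125]
10 [329.  133.2] [321.  173.1] [ 0.491 -0.048  0.127]
```

Run:
```python
import cv2,numpy as np
S=cv2.imread("pics/r2_s.png");h=cv2.cvtColor(S,cv2.COLOR_BGR2HSV)
for v in range(126,190,4): print(v,' '.join('%d/%d/%d'%tuple(h[v,u]) for u in range(322,352,1) if h[v,u,1]>75))
for v in range(126,200,4): print(v,[int(u) for u in range(318,356) if h[v,u,1]>75])
```

```text
126 17/86/122 19/147/125 19/141/116 19/115/102 18/158/131 20/167/113 12/96/82 13/124/99
130 15/84/125 19/144/124 19/134/116 17/104/108 19/169/127 18/153/115 12/98/81
134 16/81/117 18/150/121 20/147/116 17/99/108 19/161/128 20/167/116
138 18/148/112 19/158/129 17/124/113 19/167/125 19/161/117 21/82/53
142 15/76/130 19/151/115 19/148/117 17/107/112 20/163/122 20/161/109
146 15/76/134 19/151/120 19/160/116 19/102/110 20/151/127 19/160/118
150 14/83/141 18/137/119 19/151/113 16/104/113 19/158/126 20/150/117 17/79/132 14/80/140
154 20/143/128 20/165/116 16/98/112 17/147/127 19/158/113 15/103/102 16/116/112 15/105/114
158 19/131/117 18/147/116 18/116/108 19/155/130 21/168/111 15/83/102 16/105/114 14/102/108
162 18/126/117 18/144/115 18/113/108 19/153/123 20/158/108 17/108/104 15/105/112
166 19/132/116 21/165/110 18/109/108 18/149/128 21/167/107 15/102/113 16/115/120
170 17/130/133 19/163/116 18/113/108 17/143/114 19/145/102
174 18/123/116 19/153/118 17/103/109 19/140/109 20/138/116
178 
182 
186 
126 [325, 326, 327, 328, 329, 330, 350, 351, 352, 353, 354, 355]
130 [325, 326, 327, 328, 329, 330, 351, 352, 353, 354, 355]
134 [325, 326, 327, 328, 329, 330, 352, 353, 354, 355]
138 [326, 327, 328, 329, 330, 351, 352, 353, 354, 355]
142 [325, 326, 327, 328, 329, 330]
146 [325, 326, 327, 328, 329, 330]
150 [325, 326, 327, 328, 329, 330, 350, 351, 352, 353, 354]
154 [326, 327, 328, 329, 330, 349, 350, 351, 352, 353, 354, 355]
158 [326, 327, 328, 329, 330, 349, 350, 351, 352, 353, 354, 355]
162 [326, 327, 328, 329, 330, 350, 351, 352, 353, 354, 355]
166 [326, 327, 328, 329, 330, 350, 351, 352, 353, 354, 355]
170 [326, 327, 328, 329, 330]
174 [326, 327, 328, 329, 330]
178 []
182 []
186 []
190 []
194 [318, 319]
198 [318]
```

Run:
```python
from h import *
m=camera_model('side')
print(p2w(m,303.3,184.2,.104))
for z in(.118,.122,.126): print(z,p2w(m,328,176.5,z)-[0,.008,0])
h=cv2.cvtColor(cv2.imread("pics/s8_s.png"),cv2.COLOR_BGR2HSV)
for v in range(178,191): print(v,' '.join('%3d'%h[v,u,2] for u in range(294,314)))
```

```text
[ 0.54131507 -0.02959233  0.104     ]
0.118 [ 0.47212186 -0.05184062  0.118     ]
0.122 [ 0.47221129 -0.04693052  0.122     ]
0.126 [ 0.47230072 -0.04202042  0.126     ]
178 128 201 198 187 202 204 205 197 197 196 203 205 202 197 202 206 201 201 200 195
179  73 190 215 208 211 146 167 188 190 190 199 201 200 199 203 206 203 202 200 184
180  77 123 198 213 198 193 196 198 196 213 222 217 214 214 215 214 203 203 206 210
181  75 126 199 210 179 173 140 134 126 135 140 144 144 150 155 169 203 203 208 214
182  86  73 194 216 181 133 115 137 148 150 145 145 144 146 140 179 200 202 205 211
183  76  68 121 181 181 121 112 140 149 147 143 146 149 142 140 187 204 205 210 215
184  85  71 123 163 160 115 105 143 142 144 147 152 146 142 149 194 208 210 210 218
185  86  71  69 142 126 102 105 137 144 144 146 147 146 143 163 200 206 206 208 216
186  87  74  64 148 141 126 130 140 147 148 148 143 145 140 176 202 209 210 211 215
187  90  83  69 123 196 208 195 194 206 200 196 198 185 162 193 206 211 208 207 216
188  92  88  70  93 188 199 190 195 208 213 212 213 217 213 211 207 203 207 209 213
189  94  88  74  67 184 197 191 201 212 212 212 213 214 212 209 206 205 211 211 192
190  93  88  76  72  86 100 184 205 210 214 210 215 213 210 208 207 206 210 214 156
```

Call:
apply_moves([
  {"translation": [0.03,0.01,0],"rotation": [0,0,0]},
  {"translation": [0.07,0.02,0],"rotation": [0,0,0]},
  {"translation": [0.12,0.03,0],"rotation": [0,0,0]},
  {"translation": [0.17,0.04,0],"rotation": [0,0,0]},
  {"translation": [0.21,0.05,0],"rotation": [0,0,0]},
  {"translation": [0.24,0.05,0],"rotation": [0,0,0]},
  {"translation": [0.26,0.05,0],"rotation": [0,0,0]},
  {"translation": [0.272,0.05,0],"rotation": [0,0,0]},
  {"translation": [0.272,0.05,0],"rotation": [0,0,0]},
  {"translation": [0.272,0.05,0],"rotation": [0,0,0]},
])

```text
t: 40.03
eef_pos: [0.5266, -0.0304, 0.2868]
ee_rot: [-3.14, -0.003, -0.167]
force: [-0.3, 1.0, -0.3]
width: 0.0154
gripper_force: 3.0
```

Run:
```python
from look import *
s=look("pics/r3.png");m=camera_model('side')
a=cv2.imread("pics/r3_s.png");h=cv2.cvtColor(a,cv2.COLOR_BGR2HSV)
for v in range(140,190,2): print(v,' '.join('%3d'%h[v,u,2] for u in range(286,316)))
print(np.round(w2p(m,(.540,-.0325,.123)),1),np.round(w2p(m,(.540,-.0325,.22)),1))
```

```text
40.0333 tcp [ 0.5266 -0.0304  0.2868] pitch 89.8 face 12.4 w 0.0154 3.0 F [-0.3  1.  -0.3]
(375, 800, 3)
140 137 142 129 140 135 126 133 132 127 131 130 125 118 140 118  89 126 123 126 160 163 160 166 164 162 164 164 165 162 161
142 140 140 141 144 145 145 143 140 136 135 133 131 119 120 116 108 131 115 125 159 165 165 164 161 165 164 164 168 163 166
144 135 139 137 144 144 142 143 142 137 138 136 134 119 124 119 114 139 124 104  95  91 151 169 165 168 165 166 163 163 162
146 136 136 143 141 141 147 142 141 142 136 133 136 123 118 126 115 119 121 112 100 101  98 152 168 164 164 166 163 163 164
148 135 142 144 139 140 144 142 140 140 141 137 132 128 122 130 119 117 120 109 104  99  96 154 167 165 164 161 161 169 168
150 130 142 140 142 146 144 144 145 143 141 135 135 135 122 130 114 112 125 113  97 101 152 169 169 164 167 166 163 161 164
152 129 138 143 143 143 143 142 144 141 141 142 136 121 126 132 109 121 123 111 156 168 163 160 162 160 166 166 167 166 169
154 150 141 140 142 143 141 143 144 143 142 142 140 132 121 126 115 117 130 115 138 166 165 163 163 167 164 166 168 168 166
156
[... 1432 characters left out ...]
 110 111 116 117 119 121 123 122 123 123 115 117 130
180 105  94 100  94  99  97  84  79  74 125 199 212 197 198 201 156 191 200 150 133 137 133 138 134 125 120 124 123 126 128
182 118  77  88  83  81  98  93  83  81  69 196 215 183 134 115 138 150 148 150 130 125 125 124 121 122 123 124 128 130 119
184 154 100  63  60  60  73  91  91  79  69 126 163 162 116 105 139 149 144 150 133 120 127 113 119 123 125 125 130 130 114
186 166 138 103  87  85  91  97  98  86  74  69 148 140 125 137 140 149 150 150 127 121 114 111 121 121 125 123 124 122 104
188 162 170 117  82  96  99  97 100  93  86  71  89 193 202 192 199 207 213 217 216 222 217 218 214 216 214 220 224 144 100
[303.4 178.2] [301.4 149.1]
```

The rule is plumb and over its well: centre u≈303.3 at v=178, against a target of (303.4,178.2). I'll descend.

Call:
apply_moves([
  {"translation": [0,0,-0.03],"rotation": [0,0,0]},
  {"translation": [0,0,-0.06],"rotation": [0,0,0]},
  {"translation": [0,0,-0.09],"rotation": [0,0,0]},
  {"translation": [0,0,-0.12],"rotation": [0,0,0]},
  {"translation": [0,0,-0.15],"rotation": [0,0,0]},
  {"translation": [0,0,-0.18],"rotation": [0,0,0]},
  {"translation": [0,0,-0.21],"rotation": [0,0,0]},
  {"translation": [0,0,-0.24],"rotation": [0,0,0]},
  {"translation": [0,0,-0.27],"rotation": [0,0,0]},
  {"translation": [0,0,-0.28],"rotation": [0,0,0]},
])

```text
t: 40.97
eef_pos: [0.5261, -0.0303, 0.2154]
ee_rot: [-3.141, -0.002, -0.167]
force: [0.3, 0.5, -1.0]
width: 0.0153
gripper_force: 3.0
```

Run:
```python
from look import *
s=look("pics/r4.png")
h=cv2.cvtColor(cv2.imread("pics/r4_s.png"),cv2.COLOR_BGR2HSV)
for v in range(160,192,2): print(v,' '.join('%3d'%h[v,u,2] for u in range(292,316)))
```

```text
40.9667 tcp [ 0.5261 -0.0303  0.2154] pitch 89.9 face 16.2 w 0.0153 3.0 F [ 0.3  0.5 -1. ]
(375, 800, 3)
160 164 164 170 165 167 163 164 149 122 133 114 115 117 121 165 168 168 172 174 172 173 171 172 168
162 167 166 166 166 166 171 172 148 123 129 110 112 122 111 158 174 172 172 167 175 167 168 171 163
164 163 159 164 162 165 165 172 160 132 129 116 116 129 113 152 168 165 165 165 170 170 169 175 124
166 166 165 165 165 166 168 167 169 133 121 117 111 125 113 143 166 172 168 168 169 166 166 123 100
168 151 168 168 171 164 167 166 174 135 114 117 109 123 113 142 163 170 165 166 172 169 121  96 105
170  87 153 166 164 164 167 166 168 140 122 119 112 131 116 124 162 172 168 163 168 168 169 174 127
172  63 151 167 167 170 169 168 174 146 133 125 114 116 119 127 164 168 168 172 171 170 171 173 126
174  75 110 163 173 167 167 167 169 156 125 128 114 113 110 129 164 173 171 167 169 175 177 122 103
176  79  74 188 217 211 184 203 219 175 125 129 115 116 118 117 151 154 170 173 125 103 103 102 100
178  81  83 124 204 202 189 209 204 197 148 130 110 118 118 108 115 122 125 122 122 123 119 120 128
180  86  78  75 125 202 216 202 196 202 155 124 115 111 124 108 127 139 132 128 124 123 124 130 131
182  92  84  82  69 196 220 185 134 115 117 114 113 114 129 111 124 126 116 122 123 126 129 127 122
184  97  89  81  67 127 163 164 117 109 121 120 111 109 125 114 115 109 123 125 123 126 127 129 116
186  93  98  85  79  68 152 143 128 138 141 120 106 110 128 106 102 114 123 126 127 131 127 124 107
188 100 100  96  83  66  93 195 211 138 112 120 130 124 129 129 126 127 122 124 126 123 132 112 101
190  77  80  93  87  74  73  89 108 115 122 124 124 122 127 128 127 126 127 126 126 128 115 104 104
```

The rule is in its well with no contact force. I'll lower it the last few millimetres, release, go straight up and clear.

Call:
apply_moves([
  {"translation": [0,0,-0.01],"rotation": [0,0,0]},
  {"translation": [0,0,-0.02],"rotation": [0,0,0]},
  {"translation": [0,0,-0.03],"rotation": [0,0,0]},
  {"translation": [0,0,-0.03],"rotation": [0,0,0]},
  {"translation": [0,0,-0.03],"rotation": [0,0,0]},
  {"translation": [0,0,-0.03],"rotation": [0,0,0]},
  {"translation": [0,0,-0.03],"rotation": [0,0,0]},
  {"translation": [0,0,-0.03],"rotation": [0,0,0]},
  {"translation": [0,0,-0.03],"rotation": [0,0,0]},
  {"translation": [0,0,-0.03],"rotation": [0,0,0]},
])

```text
t: 41.9
eef_pos: [0.5268, -0.0302, 0.2095]
ee_rot: [-3.14, -0.004, -0.167]
force: [-0.2, 0.6, -0.1]
width: 0.0152
gripper_force: 3.0
```

Call:
apply_moves([
  {"translation": [0,0,0],"rotation": [0,0,0]},
  {"translation": [0,0,0],"rotation": [0,0,0]},
  {"translation": [0,0,0],"rotation": [0,0,0]},
  {"translation": [0,0,0],"rotation": [0,0,0]},
  {"translation": [0,0,0],"rotation": [0,0,0]},
  {"translation": [0,0,0],"rotation": [0,0,0]},
  {"translation": [0,0,0],"rotation": [0,0,0]},
  {"translation": [0,0,0],"rotation": [0,0,0]},
  {"translation": [0,0,0.03],"rotation": [0,0,0]},
  {"translation": [0,0,0.08],"rotation": [0,0,0]},
], jaw=-0.2)

```text
t: 42.73
eef_pos: [0.5259, -0.0303, 0.2288]
ee_rot: [-3.141, -0.001, -0.167]
force: [-0.1, 0.1, 0.0]
width: 0.0526
gripper_force: 0.0
```

Call:
apply_moves([
  {"translation": [0,0,0.06],"rotation": [0,0,0]},
  {"translation": [0,0,0.14],"rotation": [0,0,0]},
  {"translation": [0,0,0.24],"rotation": [0,0,0]},
  {"translation": [0,0,0.34],"rotation": [0,0,0]},
  {"translation": [0,0,0.44],"rotation": [0,0,0]},
  {"translation": [-0.1,0,0.44],"rotation": [0,0,0]},
  {"translation": [-0.2,0,0.44],"rotation": [0,0,0]},
  {"translation": [-0.3,0,0.44],"rotation": [0,0,0]},
  {"translation": [-0.4,0,0.44],"rotation": [0,0,0]},
  {"translation": [-0.4,0,0.44],"rotation": [0,0,0]},
])

```text
t: 43.57
eef_pos: [0.4236, -0.0307, 0.3411]
ee_rot: [-3.138, -0.006, -0.167]
force: [0.0, -0.3, 0.3]
width: 0.0528
gripper_force: 0.0
```

Run:
```python
from look import *
s=look("pics/f.png");m=camera_model('side')
a=cv2.imread("pics/f_s.png");b=cv2.imread("pics/side0.png")
d=np.abs(a.astype(int)-b.astype(int)).max(2)>40
for v in range(130,232,4): print(v,[int(u) for u in np.flatnonzero(d[v,262:325])+262])
for n,x in dict(rule=(.540,-.0325),knife=(.5545,.03),scr=(.567,.1035)).items(): print(n,[(z,np.round(w2p(m,(*x,z)),1).tolist()) for z in(.104,.204,.284)])
```

```text
43.5667 tcp [ 0.4236 -0.0307  0.3411] pitch 89.6 face 19.2 w 0.0528 0.0 F [ 0.  -0.3  0.3]
(375, 800, 3)
130 [298, 299, 301, 302, 303, 324]
134 [298, 299, 301, 302, 303]
138 [299, 323, 324]
142 [302, 303, 304, 322, 323]
146 [320, 321, 322, 323, 324]
150 [300, 318, 319, 320, 322]
154 [300, 302, 303, 304, 323]
158 [300, 301, 302, 303, 304, 305, 322]
162 [300, 301, 302, 303, 304, 305]
166 [300, 301, 302, 303, 304, 305]
170 [284, 285, 286, 288, 289, 290, 291, 292, 300, 301, 302, 303, 304, 305]
174 [283, 284, 285, 286, 287, 288, 289, 290, 291, 292, 293, 301, 302, 303, 304, 305]
178 [285, 286, 287, 288, 289, 290, 291, 292, 293, 294, 301, 302, 303, 304, 305, 306, 307, 308, 309, 310, 311]
182 [286, 287, 288, 289, 290, 291, 292, 293, 294, 295]
186 [276, 277, 278, 279, 288, 289, 290, 291, 292, 293, 294, 295, 296, 297, 318]
190 [276, 277, 278, 279, 280, 281, 289, 290, 291, 292, 293, 294, 295, 296, 297, 298, 299]
194 [275, 276, 277, 278, 279, 280, 281, 282, 283, 290, 291, 292, 293, 294, 295, 296, 297, 298, 299]
198 [275, 276, 277, 278, 279, 280, 281, 282, 283, 284, 285, 291, 292, 293, 296, 297, 298, 299, 300, 301]
202 [276, 277, 278, 279, 280, 281, 282, 283, 284, 285, 286, 296, 297, 298, 299, 300, 301, 302]
206 [278, 279, 280, 281, 282, 283, 284, 285, 286, 287, 288]
210 [280, 281, 282, 283, 284, 285, 286, 287, 288, 289]
214 [282, 283, 284, 285, 286, 287, 288, 289, 290]
218 [283, 284, 285, 286, 287, 288, 289, 293]
222 []
226 [287, 288]
230 []
rule [(0.104, [303.8, 183.5]), (0.204, [301.8, 154.2]), (0.284, [299.9, 127.5])]
knife [(0.104, [297.8, 198.8]), (0.204, [295.2, 169.1]), (0.284, [292.8, 141.9])]
scr [(0.104, [291.7, 218.8]), (0.204, [288.5, 188.8]), (0.284, [285.4, 161.0])]
```

All three tools stand in their openings, leaning less than about 0.23 rad, and the gripper is clear. I'm handing in.

```bash
python3 -c "
from station import *
print(job_done())"
```

```text
the job is handed in; nothing more can be done
None
```

The job is handed in at about 43.6 s with no score returned. By my side-camera measurements, the scraper, knife and rule each stand on the floor of their own opening, let go; the scraper leans up to about 0.21 rad, the knife about 0.19 rad, and the rule is plumb.

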